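# Slide an inlay panel home in the finishing jig

### The arm

A 7-joint arm with a two-finger parallel gripper is mounted at the origin on the work surface. World frame = base frame: x ahead of the robot, y to its left, z up, the work surface at z = 0. Lengths are in m, angles in rad, forces in N, time in s.
With the tool pointing down it reaches from about 0.425 to 0.825 m from the base axis. Payload 3.6 kg.
Tool frame: the origin (TCP) lies midway between the tips of the shut fingers; the grasp point (between the pads) lies 19 mm behind it; z points along the fingers, y is the direction in which the jaws open and shut (so a half turn about z gives the same grasp; the last joint's range is limited). The gripper opens to 93 mm and grips with 3 to 60 N. Pads are 15 mm wide; open, the fingers measure 128 mm over their backs; the gripper's body (75 mm by 188 mm) begins 65 mm behind the grasp point.
Start: joints at [-1.284, 0.615, -0.013, 1.423, 0.008, 1.103, -0.04], TCP at [0.201, 0.618, 0.219] pointing down, gripper open.
Joint ranges: [-3.12, 3.12], [-0.3, 2.06], [-1.34, 1.32], [0.26, 2.42], [-1.36, 4.5], [0.01, 1.98], [-2.84, 2.84]. Speed limits (rad/s): [2.79, 2.79, 3.14, 3.14, 3.14, 3.14, 3.14].

### API

Orientations are given as a unit quaternion [x, y, z, w].
In Python, from workcell import manip gives the robot as it stands. The module is installed in compiled form; this text tells all that it offers.
- The arm moves only by the shell command python3 -m handwheel 'ROWS' [FORCE]. ROWS is JSON, a list of rows, each an object of numbers: "tx", "ty", "tz": the shift along the tool's x, y, z in m; "wx", "wy", "wz": the turn, a rotation vector about the tool's x, y, z in degrees; "gripper": the closure, from 0 (fully open) to 1 (shut). A call has 1 to 10 rows; each row shifts and turns the commanded pose from where the row before left it, along the tool's axes as they then stand; what a row does not reach is not made up. A row lasts 1/10 s, in which the tool goes at most 50 mm and 8.59 degrees, less where a joint would pass 70% of its speed; a pose out of reach is approached as far as the arm can. A call is refused whole if a number of a shift passes 0.05 or a number of a turn 8.59, either way. A call with a gripper value outside its range is refused whole. The fingers move at their own pace and stop on an object; FORCE is the grip in N (left out, the last holds). Time passes only in rows, so rows that do not move let the fingers close. It gives the time, the measured TCP pose, the force and the opening at its end, in the units of the state.
- manip.get_obs(): the state, without advancing time (a new reading comes with each control period).
- manip.get_image(name): name is "side" or "top"; returns the picture (384x512x3 uint8, red, green, blue); there is no depth.
- manip.calibration(name): a dict with "mtx" (3x3 intrinsics, pixels), "cam_to_world" (4x4, takes a point from camera to world coordinates). Camera axes: x right, y down, z forward; pixel columns grow to the right and rows downward; lengths in m; the calibration is good to about 2 mm. A picture is of the moment at which its call begins. calibration takes no time and is no camera call.
- manip.finish_job(): hands the job in, once; it reports no verdict.
Trained networks look in the newest picture that a camera, given by its name, has taken for a name from the list of things; names that differ only in an ending like _2 or _b are one class to them, and where a whole thing is asked for, a point or a joint stands for the part that bears it (a point fixed in the world has none). Each returns a list of dicts, best first, with "conf" (0 to 1); they miss things now and then, are a little off and sometimes report something else, mostly with a low value. They report only what shows in the picture. A call takes as long as a camera call. They do not tell look-alikes from the thing itself.
- manip.boxes_of(thing, camera): "extent" ([left, top, right, bottom] in pixels, round what is visible of it).
- manip.trace(thing, camera): "region" (384x512 bool, what is visible of it) and "extent" ([left, top, right, bottom] in pixels, round what is visible of it).
- manip.pinpoint(thing, camera): "position" ([column, row] in pixels: a listed point, or the origin of a listed thing).
The state is a dict: "time": time; "joint_positions": joint angles; "joint_velocities": joint speeds; "joint_efforts": joint torques, N m; "position": TCP position; "tool_rot": TCP orientation; "wrist_force": force on the tool from outside, world axes, zero at the start; "wrist_torque": the same for the moment, N m; "grip_width": finger opening in m.
Only numpy, scipy, OpenCV 4.12 (cv2) and the standard library are available. Lean on these libraries where they do the work, as an engineer would, in place of code of your own. Each camera call takes 0.05 s, during which the arm holds its last target.

### The job

Slide the dark shell-inlaid panel across the bench, without lifting it, under the inspection lamp into the corner of the jig: one long side flush along the aluminium fence and its leading end up against the red face of the end stop. Lean on it lightly for a moment to bed it against the stop, but gently: the stop is only held by friction and must keep its setting. Do not knock the lamp, leave everything else on the bench where it is, and let go at the end.

Things in the scene. Friction and masses are not known exactly. Their poses are not given: they have to be found in the camera images.
- panel_center (a point): Centre (10 mm above the bench) of the loose inlay panel, a black lacquered board with a cream shell flower rising under 2 mm: 100 mm (its own x) by 130 mm (its own y, the long sides) by 20 mm high, lying flat, about 0.25 to 0.5 kg. At the start its long sides are within 25 degrees of the fence's direction; it slides freely on the bench (drag 1 to 4 N).
- jig: Jig fixed to the bench. Origin on the bench; +y runs along the fence to the end stop, +x points to the fence. Aluminium fence: face at x = 50 mm, y = -330 to 60 mm, 28 mm high, 25 mm thick; a panel flush on it has its centre at x = 0. The -x side is open bench. A dark plate 6 mm high lies under the stop, y = 95 to 195 mm. The lamp's post, 24 mm thick, 240 mm high, stands at x = 150, y = 0.
- stop: End stop; origin on the bench under the middle of its red face, at x = 0 and y = 57 to 73 mm in the jig, axes as the jig's. The face is square to the fence, 90 mm wide, 28 mm high, looks to -y; with the panel home the panel's centre is 65 mm from it in -y. Behind it the stop reaches 80 mm in +y, up to 37 mm high. It slides along y when pressed with more than about 14 N and stays there.
- lamp: White inspection lamp on the jig; origin and axes are the jig's. Its head is a box over x = -85 to 85, y = -88 to -8 mm, underside 128 and top 166 mm above the bench; a dark arm up to 210 mm high joins it to the post. When the panel is home its rear (-y) end lies 15 to 31 mm inside the head's -y edge, so an upright gripper cannot follow it; one leaning back 30 to 40 degrees can.
- pot: Small white glue pot, 44 mm across, 34 mm high; origin under its centre. Leave alone.
- bowl: Blue bowl of shell pieces, 110 mm across, 30 mm high; origin under its centre. Leave alone.
- brush: Flat brush lying along its own x, 200 mm long, 42 mm wide at the head, 20 mm high; origin under its middle. Leave alone.
- knife: Wood-handled knife lying along its own x, from -73 to +67 mm, 12 mm high. Leave alone.
- tweezers: Steel tweezers lying along their own x, 120 mm long, 10 mm high. Leave alone.
- weight: Dark round steel weight with a knob, 60 mm across, 52 mm high; origin under its centre. Leave alone.
There are look-alikes about, which are no part of the job. Leave any brown, purple or yellow look-alike of the part that bears panel_center alone.

How it is judged:
On the way:
1. the panel is pressed lightly (over 3 N) against the end stop for a moment (contact force between panel and stop above 3 N), for 0.3 s.
At the end, for the whole second after the job is handed in: The panel lies flat and at rest with its long side within 3 mm of the fence and parallel to it within 0.03 rad, its end within 2.5 mm of the stop's face, and the stop is within 4 mm of its first setting (x of panel_center in the frame of jig between -0.003 and 0.003 m and y of panel_center in the frame of stop between -0.0675 and -0.063 m and angle between the y axis of panel_center and the y axis of jig, either way round below 0.03 rad and angle between panel_center's own z axis and vertical below 0.05 rad and distance of stop from where it was at the start of the episode below 0.004 m and linear speed of panel below 0.01 m/s); the robot touches nothing.
It fails at once if the end stop is shoved more than 4 mm from its setting (distance of stop from where it was at the start of the episode above 0.004 m).
It fails at once if the panel is lifted or tipped (height (world z) of panel_center above 0.02 m or angle between panel_center's own z axis and vertical above 0.15 rad).
It fails at once if the lamp is knocked (over 3 N) (contact force between lamp and anything else above 3 N).
It fails at once if a bystander is moved more than 20 mm (distance of any of pot, bowl, brush, knife, tweezers, weight from where it was at the start of the episode above 0.02 m).
It also fails if it takes over 61 s, if anything falls off the work surface, if the arm or the gripper's body presses on something with over 40 N, if the wrist force passes 120 N, or if a joint passes its speed limit or range.

## Working session

There is one attempt and no reset: what is moved stays moved. The work goes in short steps, Python scripts to look and compute and a shell command to move; the robot and the scene stay as the last step left them, time stands still between calls to the robot, and variables do not carry over. Pictures are saved under pics/ and viewed, and the job is handed in when it is done.

```bash
mkdir -p pics; python3 - <<'E'
from workcell import manip
import cv2,numpy as np
for n in("top","side"):
    im=manip.get_image(n); cv2.imwrite(f"pics/{n}0.png",cv2.resize(im[:,:,::-1],(800,600)))
    c=manip.calibration(n); print(n,np.round(c["mtx"],1).tolist(),np.round(c["cam_to_world"],3).tolist())
    for t in("panel_center","jig","stop","lamp","pot","bowl","brush","knife","tweezers","weight"):
        print(t,[(np.round(d["position"],1).tolist(),round(d["conf"],2)) for d in manip.pinpoint(t,n)])
o=manip.get_obs();print({k:np.round(v,3).tolist() for k,v in o.items()})
E
```

```text
top [[474.6, 0.0, 263.9], [0.0, 474.6, 194.4], [0.0, 0.0, 1.0]] [[-0.001, -0.991, 0.137, 0.33], [-1.0, -0.001, -0.014, -0.038], [0.014, -0.137, -0.99, 1.459], [0.0, 0.0, 0.0, 1.0]]
panel_center [([309.1, 265.3], 0.86), ([423.7, 208.2], 0.75), ([344.7, 120.7], 0.69), ([285.7, 200.6], 0.6)]
jig []
stop [([192.7, 169.3], 0.69)]
lamp []
pot [([214.1, 218.4], 0.57)]
bowl [([107.0, 194.6], 0.63)]
brush [([140.5, 232.2], 0.91)]
knife [([370.7, 213.1], 0.7)]
tweezers [([102.7, 163.3], 0.79)]
weight [([385.7, 165.5], 0.79)]
side [[373.5, 0.0, 257.2], [0.0, 373.5, 193.5], [0.0, 0.0, 1.0]] [[0.999, -0.032, 0.03, 0.484], [-0.044, -0.637, 0.77, -0.926], [-0.006, -0.77, -0.638, 0.783], [0.0, 0.0, 0.0, 1.0]]
panel_center [([188.4, 238.4], 0.73), ([250.4, 364.1], 0.64), ([256.6, 225.8], 0.58)]
jig [([282.9, 178.9], 0.66)]
stop [([243.9, 299.5], 0.6), ([275.7, 168.0], 0.44)]
lamp [([254.3, 129.5], 0.51)]
pot [([237.3, 180.2], 0.44)]
bowl [([256.6, 127.8], 0.58), ([237.9, 180.9], 0.17)]
brush [([227.3, 144.3], 0.81)]
knife [([244.3, 303.2], 0.91)]
tweezers [([279.0, 126.6], 0.63)]
weight [([310.1, 317.4], 0.66)]
{'time': 1.1, 'joint_positions': [-1.283, 0.615, -0.013, 1.423, 0.008, 1.103, -0.04], 'joint_velocities': [0.001, -0.0, 0.0, -0.001, -0.0, -0.0, 0.001], 'joint_efforts': [-0.0, -45.883, 0.209, -16.603, -0.061, 0.013, 0.0], 'position': [0.201, 0.618, 0.219], 'tool_rot': [0.156, 0.988, -0.0, -0.0], 'wrist_force': [-0.015, 0.053, -0.401], 'wrist_torque': [0.002, -0.018, -0.011], 'grip_width': 0.093}
```

View pics/top0.png

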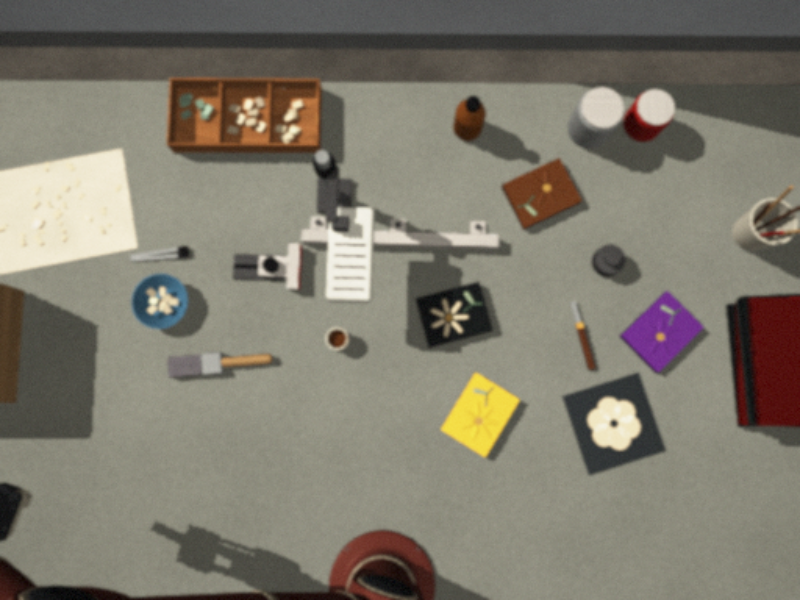

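View pics/side0.png

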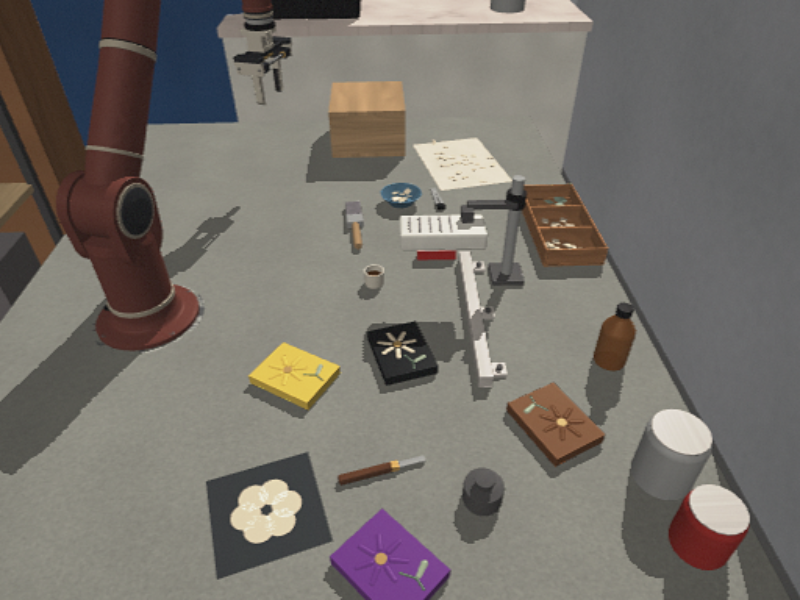

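The top view shows the black panel with its flower at about (455,316) in the 800-pixel picture. The fence runs along (300..498, 238), the red-faced stop is at (297,268) and the lamp head at (350,255). At (613,423) there is a flat dark print. I'll measure from a zoomed picture next.

```bash
cat > h.py <<'E'
import numpy as np,cv2
from workcell import manip
def ray(n,uv,z):
    c=manip.calibration(n);K=c["mtx"];T=np.array(c["cam_to_world"])
    d=T[:3,:3]@np.linalg.inv(K)@np.array([uv[0],uv[1],1.]);o=T[:3,3]
    return o+d*(z-o[2])/d[2]
def proj(n,p):
    c=manip.calibration(n);T=np.linalg.inv(c["cam_to_world"]);q=c["mtx"]@(T[:3,:3]@np.asarray(p,float)+T[:3,3]);return q[:2]/q[2]
def crop(n,im,x0,y0,w,h,s,f):
    c=cv2.resize(im[y0:y0+h,x0:x0+w,::-1],None,fx=s,fy=s,interpolation=cv2.INTER_CUBIC);cv2.imwrite(f,c)
E
python3 - <<'E'
from h import *
im=manip.get_image("top");np.save("top0.npy",im);crop("top",im,140,90,200,150,4,"pics/topc.png")
s=manip.get_image("side");np.save("side0.npy",s);crop("side",s,210,110,150,150,4,"pics/sidec.png")
for n in("top","side"):
  for d in manip.trace("panel_center",n):
    r=d["region"].astype(np.uint8);rr=cv2.minAreaRect(cv2.findNonZero(r));print(n,round(d["conf"],2),np.round(rr[0],1),np.round(rr[1],1),round(rr[2],1),np.round(d["extent"]),(im if n=="top" else s)[d["region"]].mean(0).round())
    if n=="top": print(np.round([ray("top",p,.02)[:2] for p in cv2.boxPoints(rr)],3).tolist())
  for t in("stop","lamp","jig"):
    print(t,[(np.round(d["extent"]).tolist(),round(d["conf"],2)) for d in manip.boxes_of(t,n)])
E
```

```text
top 0.92 [345.3 123.6] [33.5 42.9] 63.4 [323.  98. 372. 147.] [111.  68.  40.]
[[0.771, -0.23], [0.834, -0.352], [0.737, -0.397], [0.675, -0.275]]
top 0.86 [423. 212.] [33.9 42.4] 45.0 [398. 184. 450. 238.] [116.  57. 138.]
[[0.467, -0.462], [0.56, -0.558], [0.485, -0.629], [0.394, -0.532]]
top 0.69 [306.6 265.2] [34.6 44.5] 31.3 [282. 236. 330. 294.] [238. 213.  73.]
[[0.286, -0.107], [0.399, -0.177], [0.345, -0.266], [0.233, -0.195]]
top 0.65 [289.7 200.9] [32.5 42.3] 74.7 [266. 180. 317. 220.] [57. 55. 47.]
[[0.541, -0.062], [0.576, -0.187], [0.479, -0.212], [0.445, -0.087]]
stop [([166.0, 154.0, 191.0, 186.0], 0.77)]
lamp [([200.0, 100.0, 240.0, 191.0], 0.78), ([364.0, 198.0, 379.0, 236.0], 0.44)]
jig [([150.0, 98.0, 319.0, 194.0], 0.61), ([266.0, 181.0, 318.0, 222.0], 0.53)]
side 0.89 [249.8 363.3] [63.6 51.6] 45.0 [212. 328. 286. 384.] [118.  69. 135.]
side 0.87 [354.8 270.2] [58.5 36.4] 47.1 [323. 250. 387. 298.] [125.  89.  65.]
side 0.75 [188.5 239.6] [51.7 33.6] 24.0 [159. 220. 217. 260.] [207. 180.  82.]
side 0.69 [257.2 225.1] [40.1 35. ] 69.0 [237. 208. 283. 246.] [57. 55. 51.]
stop [([263.0, 160.0, 293.0, 167.0], 0.51)]
lamp [([256.0, 121.0, 339.0, 160.0], 0.74)]
jig [([255.0, 116.0, 337.0, 246.0], 0.86)]
```

View pics/topc.png

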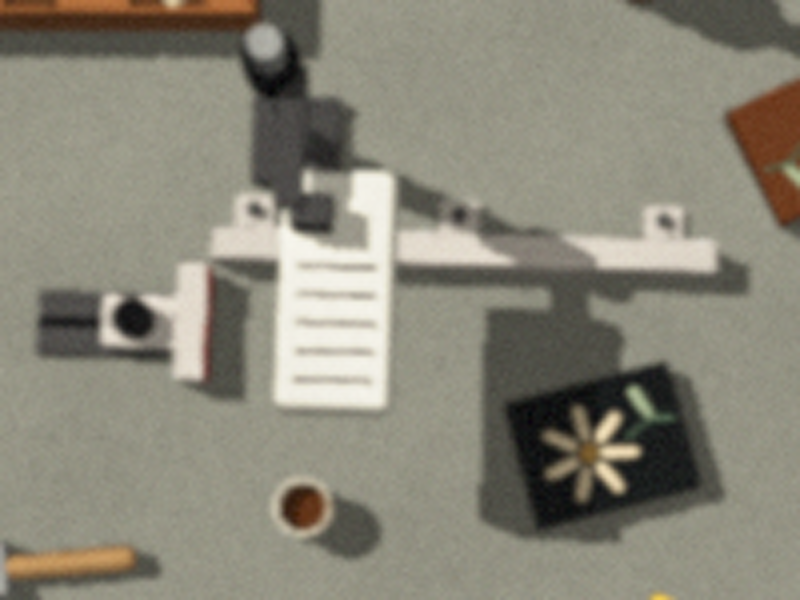

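View pics/sidec.png

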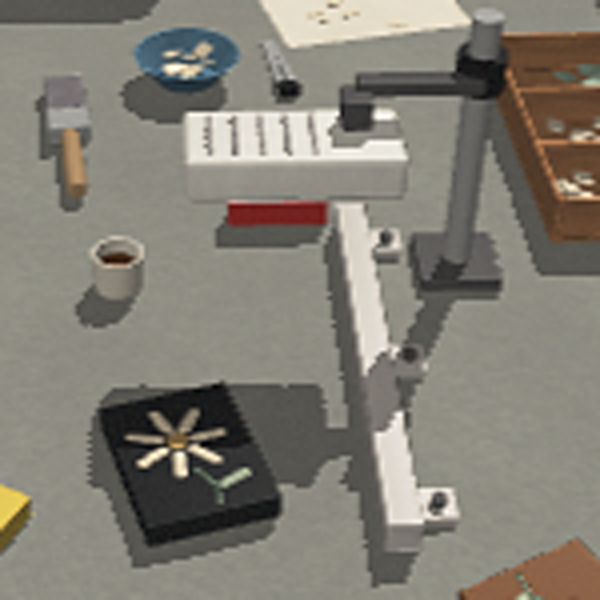

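```bash
python3 - <<'E'
from h import *
im=np.load("top0.npy")
crop("",im,185,130,80,60,10,"pics/tl.png");crop("",im,260,135,80,60,10,"pics/tr.png")
# vertical profiles through fence and panel
g=im.astype(int)
for u in(197,245,258,300,315): print(u,[tuple(g[v,u-1:u+2].mean(0).round().astype(int)) for v in range(144,162)])
for v in(165,172,178): print(v,[tuple(g[v-1:v+2,u].mean(0).round().astype(int)) for u in range(180,200)])
E
```

```text
197 [(np.int64(167), np.int64(163), np.int64(149)), (np.int64(172), np.int64(170), np.int64(155)), (np.int64(186), np.int64(181), np.int64(167)), (np.int64(212), np.int64(204), np.int64(190)), (np.int64(219), np.int64(213), np.int64(198)), (np.int64(221), np.int64(213), np.int64(198)), (np.int64(221), np.int64(213), np.int64(201)), (np.int64(222), np.int64(215), np.int64(201)), (np.int64(220), np.int64(211), np.int64(197)), (np.int64(204), np.int64(196), np.int64(183)), (np.int64(153), np.int64(146), np.int64(135)), (np.int64(101), np.int64(96), np.int64(88)), (np.int64(93), np.int64(92), np.int64(83)), (np.int64(112), np.int64(111), np.int64(100)), (np.int64(128), np.int64(126), np.int64(113)), (np.int64(123), np.int64(120), np.int64(108)), (np.int64(101), np.int64(99), np.int64(89)), (np.int64(86), np.int64(85), np.int64(77))]
245 [(np.int64(132), np.int64(131), np.int64(116)), (np.int64(149), np.int64(148), np.int64(134)), (np.int64(160), np.int64(159), np.int64(143)), (np.int64(187), np.int64(184), np.int64(169)), (np.int64(216), np.int64(211), np.int64(199)), (np.int64(225), np.
[... 5155 characters left out ...]
200), np.int64(188)), (np.int64(223), np.int64(215), np.int64(200)), (np.int64(227), np.int64(220), np.int64(206)), (np.int64(226), np.int64(219), np.int64(205)), (np.int64(227), np.int64(219), np.int64(205)), (np.int64(217), np.int64(205), np.int64(192)), (np.int64(184), np.int64(162), np.int64(151)), (np.int64(130), np.int64(92), np.int64(85)), (np.int64(87), np.int64(62), np.int64(55)), (np.int64(76), np.int64(71), np.int64(63)), (np.int64(81), np.int64(80), np.int64(73)), (np.int64(82), np.int64(82), np.int64(73)), (np.int64(79), np.int64(80), np.int64(71)), (np.int64(81), np.int64(81), np.int64(70)), (np.int64(79), np.int64(80), np.int64(71)), (np.int64(79), np.int64(78), np.int64(70))]
```

View pics/tl.png

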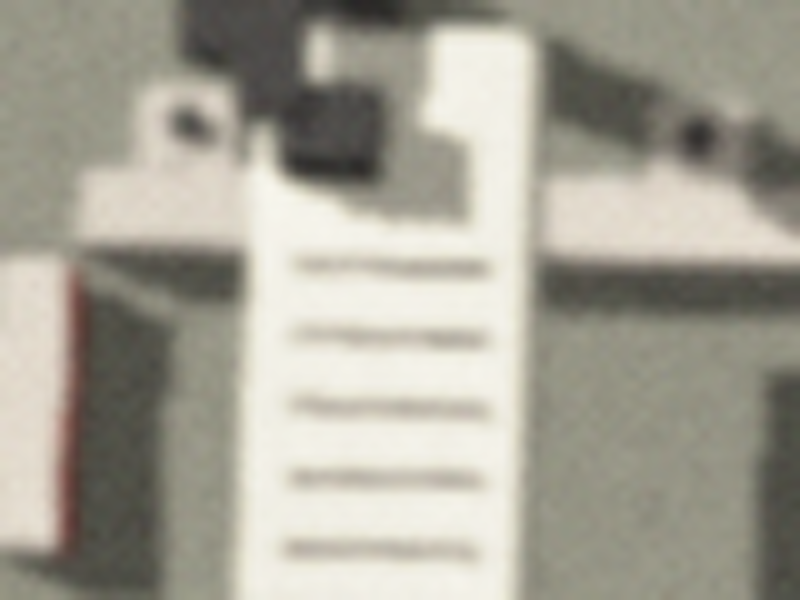

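View pics/tr.png

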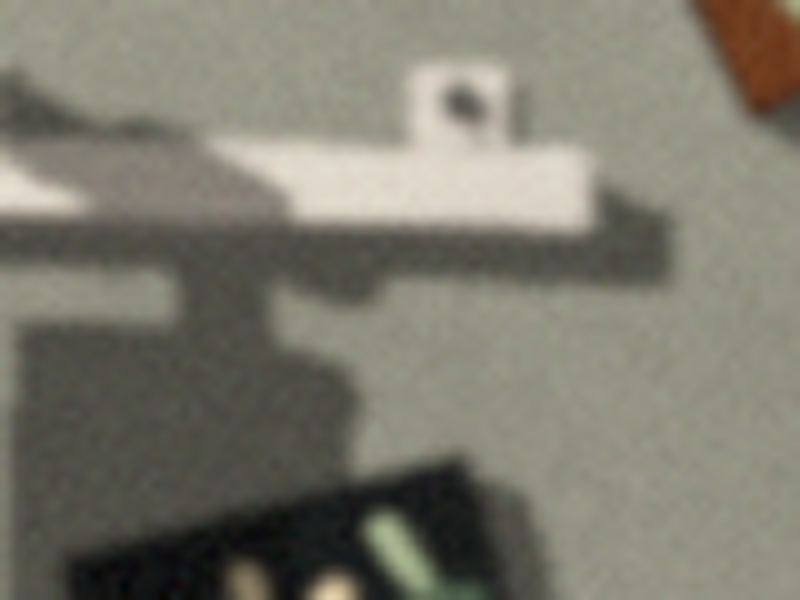

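```bash
python3 - <<'E'
from h import *
P=np.array([ray("top",p,.028)[:2] for p in[(197,153.95),(245,155.6),(258,155.8),(300,156.9),(315,157.55)]])
k=np.polyfit(P[:,1],P[:,0],1);print(P.round(4).tolist(),k,P[:,0]-np.polyval(k,P[:,1]))
yaw=-np.arctan(k[0]);ex=np.array([np.cos(yaw),np.sin(yaw)]);ey=np.array([-np.sin(yaw),np.cos(yaw)])
S=[ray("top",p,.028)[:2] for p in[(191.2,165),(190.9,172),(190.6,178)]]
L=ray("top",(192.6,151),.028)[:2];R=ray("top",(319.2,155),.028)[:2]
print("yaw",yaw,"stop y",[float(s@ey) for s in S],"fence ends",L@ey,R@ey,"len",(L-R)@ey)
fx=(P@ex).mean()
y0=((L@ey-.060)+(R@ey+.330))/2
O=(fx-.05)*ex+y0*ey
print("jig O",O, "stop in jig y",np.mean([s@ey for s in S])-y0)
# lamp head check
for c in[(-.085,-.088),(.085,-.088),(-.085,-.008)]:
  q=O+c[0]*ex+c[1]*ey
  for n in("top","side"): print(c,n,proj(n,[*q,.166]).round(1))
for c in[(.05,-.33),(.05,.06)]:
  q=O+c[0]*ex+c[1]*ey;print("fence side",proj("side",[*q,.028]).round(1),((proj("side",[*q,.028])-[210,110])*4).round())
for n in ("side","top"):
 for nm,c in(("stopR",(.045,.0)),("stopL",(-.045,.0))):
  q=O+c[0]*ex+(np.mean([s@ey for s in S])-y0)*ey;print(nm,n,proj(n,[*q,0]).round(1),proj(n,[*q,.028]).round(1))
B=np.array([[0.541, -0.062], [0.576, -0.187], [0.479, -0.212], [0.445, -0.087]])
print("panel jig",np.c_[(B-O)@ex,(B-O)@ey].round(3).tolist(), "c",((B.mean(0)-O)@ex,(B.mean(0)-O)@ey))
np.savez("jig.npz",O=O,yaw=yaw,ex=ex,ey=ey,stopy=np.mean([s@ey for s in S])-y0)
for nm,uv,z in(("pot",(214.1,218.4),0),("pot top",(140+302/4,90+507/4),.034),("weight",(385.7,165.5),0),("knife",(370.7,213.1),0)):
  q=ray("top",uv,z)[:2];print(nm,q.round(3),((q-O)@ex).round(3),((q-O)@ey).round(3))
E
```

```text
[[0.6543, 0.1476], [0.6494, 0.0001], [0.6489, -0.0399], [0.6457, -0.1693], [0.6437, -0.2156]] [0.02781491 0.64993299] [ 2.34653202e-04 -5.27220079e-04  4.20774025e-05  4.55881548e-04
 -2.05392073e-04]
yaw -0.027807743587051226 stop y [0.18185072430241378, 0.18172400533935174, 0.18174626838079355] fence ends 0.17965085497354571 -0.21048357681999338 len 0.39013443179353907
jig O [0.60277479 0.10286376] stop in jig y 0.062190026930743506
(-0.085, -0.088) top [237.3 192.4]
(-0.085, -0.088) side [255.  151.1]
(0.085, -0.088) top [239.4 132.3]
(0.085, -0.088) side [311.7 150.4]
(-0.085, -0.008) top [208.1 191.5]
(-0.085, -0.008) side [254.8 137.2]
fence side [305.8 241.6] [383. 526.]
fence side [293.  160.4] [332. 202.]
stopR side [291.1 166.5] [291.6 160.1]
stopL side [266.1 166.9] [266.2 160.4]
stopR top [192.9 157.4] [191.7 155.5]
stopL top [191.5 185.8] [190.3 184.4]
panel jig [[-0.057, -0.167], [-0.019, -0.29], [-0.115, -0.318], [-0.152, -0.194]] c (np.float64(-0.0858198122292115), np.float64(-0.24234360086100584))
pot [0.458 0.095] -0.144 -0.012
pot top [0.46  0.088] -0.142 -0.019
weight [ 0.625 -0.441] 0.037 -0.543
knife [ 0.475 -0.389] -0.114 -0.495
```

Panel: the black board at about (0.510, -0.137), turned about 17° to the fence. Jig origin: about (0.603, 0.103), yaw -1.6°. The fence length measures 390 mm and the lamp corners match the pictures. Plan: push the -x side flush on the fence with the fingers spread, then push the rear end with the tool leaned back.

```bash
python3 -m handwheel '[{"wz":-8.2,"gripper":0.25},{"wz":-8.2},{"tx":-0.032,"ty":-0.033},{"tx":-0.032,"ty":-0.033},{"tx":-0.032,"ty":-0.033},{"tx":-0.032,"ty":-0.033},{"tx":-0.032,"ty":-0.033},{"tx":-0.032,"ty":-0.033},{"tx":-0.032,"ty":-0.033},{"tx":-0.032,"ty":-0.033}]'
cat > st.py <<'E'
from h import *
from scipy.spatial.transform import Rotation as Ro
J=np.load("jig.npz")
def st():
    o=manip.get_obs();R=Ro.from_quat(o["tool_rot"]).as_matrix();p=np.array(o["position"])
    E=np.array([[*J["ex"],0],[*J["ey"],0],[0,0,1]])
    q=E@(p-np.array([*J["O"],0]))
    print("t",round(o["time"],2),"jig pos mm",(q*1000).round(1),"grip",round(o["grip_width"],4),"F jig",(E@o["wrist_force"]).round(2))
    print("tool axes in jig (cols)",(E@R).round(3).tolist(),"j",np.round(o["joint_positions"],2))
if __name__=="__main__": st()
E
python3 st.py
```

```text
t 1.6 jig pos mm [-416.4  504.   218.6] grip 0.0928 F jig [-0.06  0.58 -0.42]
tool axes in jig (cols) [[-0.959, 0.282, -0.0], [0.282, 0.959, -0.0], [0.0, -0.0, -1.0]] j [-1.28  0.61 -0.01  1.42  0.01  1.1  -0.04]schema error: expected keys tx, ty, tz, wx, wy, wz, gripper
```

```bash
python3 -m handwheel '[{"tx":0,"ty":0,"tz":0,"wx":0,"wy":0,"wz":-8.2,"gripper":0.25},{"tx":0,"ty":0,"tz":0,"wx":0,"wy":0,"wz":-8.2,"gripper":0.25},{"tx":-0.032,"ty":-0.033,"tz":0,"wx":0,"wy":0,"wz":0,"gripper":0.25},{"tx":-0.032,"ty":-0.033,"tz":0,"wx":0,"wy":0,"wz":0,"gripper":0.25},{"tx":-0.032,"ty":-0.033,"tz":0,"wx":0,"wy":0,"wz":0,"gripper":0.25},{"tx":-0.032,"ty":-0.033,"tz":0,"wx":0,"wy":0,"wz":0,"gripper":0.25},{"tx":-0.032,"ty":-0.033,"tz":0,"wx":0,"wy":0,"wz":0,"gripper":0.25},{"tx":-0.032,"ty":-0.033,"tz":0,"wx":0,"wy":0,"wz":0,"gripper":0.25},{"tx":-0.032,"ty":-0.033,"tz":0,"wx":0,"wy":0,"wz":0,"gripper":0.25},{"tx":-0.032,"ty":-0.033,"tz":0,"wx":0,"wy":0,"wz":0,"gripper":0.25}]'; python3 st.py
```

```text
time: 2.6
position: [0.4505, 0.3459, 0.219]
tool_rot: [0.014, 1.0, 0.0, 0.0]
wrist_force: [-0.7, 0.5, 0.4]
grip_width: 0.0699
t 2.6 jig pos mm [-159.   238.7  219. ] grip 0.0699 F jig [-0.67  0.44  0.39]
tool axes in jig (cols) [[-1.0, -0.0, 0.001], [-0.0, 1.0, 0.0], [-0.001, 0.0, -1.0]] j [-0.65  0.49 -0.07  1.67  0.04  0.99  0.81]
```

```bash
python3 -m handwheel '[{"tx":0.0013,"ty":-0.047,"tz":0,"wx":0,"wy":0,"wz":0,"gripper":0.25},{"tx":0.0013,"ty":-0.047,"tz":0,"wx":0,"wy":0,"wz":0,"gripper":0.25},{"tx":0.0013,"ty":-0.047,"tz":0,"wx":0,"wy":0,"wz":0,"gripper":0.25},{"tx":0.0013,"ty":-0.047,"tz":0,"wx":0,"wy":0,"wz":0,"gripper":0.25},{"tx":0.0013,"ty":-0.047,"tz":0,"wx":0,"wy":0,"wz":0,"gripper":0.25},{"tx":0.0013,"ty":-0.047,"tz":0,"wx":0,"wy":0,"wz":0,"gripper":0.25},{"tx":0.0013,"ty":-0.047,"tz":0,"wx":0,"wy":0,"wz":0,"gripper":0.25},{"tx":0.0013,"ty":-0.047,"tz":0,"wx":0,"wy":0,"wz":0,"gripper":0.25},{"tx":0.0013,"ty":-0.047,"tz":0,"wx":0,"wy":0,"wz":0,"gripper":0.25},{"tx":0.0013,"ty":-0.047,"tz":0,"wx":0,"wy":0,"wz":0,"gripper":0.25}]'; python3 st.py
```

```text
time: 3.6
position: [0.4232, -0.124, 0.2191]
tool_rot: [0.014, 1.0, -0.0, 0.001]
wrist_force: [0.4, -0.5, -0.9]
grip_width: 0.0699
t 3.6 jig pos mm [-173.2 -231.8  219.1] grip 0.0699 F jig [ 0.46 -0.52 -0.9 ]
tool axes in jig (cols) [[-1.0, -0.001, 0.001], [-0.001, 1.0, -0.0], [-0.001, -0.0, -1.0]] j [ 0.19  0.29  0.05  1.99 -0.02  0.85  1.8 ]
```

```bash
python3 -m handwheel '[{"tx":0,"ty":0,"tz":0.04,"wx":0,"wy":0,"wz":0,"gripper":0.25},{"tx":0,"ty":0,"tz":0.04,"wx":0,"wy":0,"wz":0,"gripper":0.25},{"tx":0,"ty":0,"tz":0.04,"wx":0,"wy":0,"wz":0,"gripper":0.25},{"tx":0,"ty":0,"tz":0.03,"wx":0,"wy":0,"wz":0,"gripper":0.25},{"tx":0,"ty":0,"tz":0.025,"wx":0,"wy":0,"wz":0,"gripper":0.25}]'; python3 st.py; python3 - <<'E'
from h import *
s=manip.get_image("side");crop("",s,170,110,170,150,4,"pics/s1.png")
s=manip.get_image("top");crop("",s,200,130,160,120,5,"pics/t1.png")
E
```

```text
time: 4.1
position: [0.4232, -0.1222, 0.0422]
tool_rot: [0.014, 1.0, 0.0, -0.0]
wrist_force: [0.6, -0.7, -0.7]
grip_width: 0.0696
t 4.1 jig pos mm [-173.2 -229.9   42.2] grip 0.0696 F jig [ 0.6  -0.72 -0.73]
tool axes in jig (cols) [[-1.0, -0.0, -0.001], [-0.0, 1.0, 0.0], [0.001, 0.0, -1.0]] j [ 0.21  0.6   0.03  2.19 -0.04  0.36  1.82]
```

View pics/s1.png

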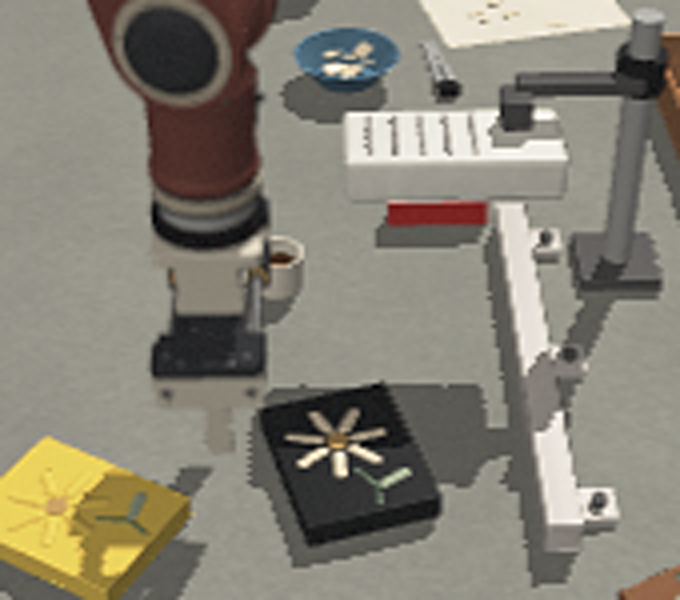

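The lowered finger, at crop (215,430), stands clear between the yellow look-alike at (190,505) and the panel edge at (260,410). I'll descend to 9 mm and start the sideways push.

```bash
python3 -m handwheel '[{"tx":0,"ty":0,"tz":0.013,"wx":0,"wy":0,"wz":0,"gripper":0.25},{"tx":0,"ty":0,"tz":0.01,"wx":0,"wy":0,"wz":0,"gripper":0.25},{"tx":0,"ty":0,"tz":0.0,"wx":0,"wy":0,"wz":0,"gripper":0.25}]'; python3 st.py
```

```text
time: 4.5
position: [0.4234, -0.1222, 0.0207]
tool_rot: [0.014, 1.0, 0.0, -0.0]
wrist_force: [0.4, -0.3, -0.0]
grip_width: 0.0699
t 4.5 jig pos mm [-173.1 -229.9   20.7] grip 0.0699 F jig [ 0.37 -0.27 -0.03]
tool axes in jig (cols) [[-1.0, -0.0, -0.0], [-0.0, 1.0, 0.0], [0.0, 0.0, -1.0]] j [ 0.22  0.65  0.02  2.2  -0.05  0.3   1.82]
```

```bash
python3 -m handwheel '[{"tx":0,"ty":0,"tz":0.006,"wx":0,"wy":0,"wz":0,"gripper":0.25},{"tx":0,"ty":0,"tz":0.006,"wx":0,"wy":0,"wz":0,"gripper":0.25},{"tx":-0.01,"ty":0.0,"tz":0,"wx":0,"wy":0,"wz":0,"gripper":0.25},{"tx":-0.01,"ty":0,"tz":0,"wx":0,"wy":0,"wz":0,"gripper":0.25},{"tx":-0.01,"ty":0,"tz":0,"wx":0,"wy":0,"wz":0,"gripper":0.25},{"tx":-0.01,"ty":0,"tz":0,"wx":0,"wy":0,"wz":0,"gripper":0.25},{"tx":-0.01,"ty":0,"tz":0,"wx":0,"wy":0,"wz":0,"gripper":0.25}]'; python3 st.py; python3 - <<'E'
from h import *
s=manip.get_image("side");crop("",s,170,110,170,150,4,"pics/s2.png")
E
```

```text
time: 5.2
position: [0.4731, -0.1235, 0.0086]
tool_rot: [0.014, 1.0, 0.0, -0.001]
wrist_force: [-3.6, -0.0, 1.2]
grip_width: 0.0703
t 5.2 jig pos mm [-123.4 -229.9    8.6] grip 0.0703 F jig [-3.62 -0.15  1.25]
tool axes in jig (cols) [[-1.0, 0.0, -0.002], [0.0, 1.0, 0.0], [0.002, 0.0, -1.0]] j [ 0.19  0.7   0.03  2.07 -0.05  0.37  1.81]
```

View pics/s2.png

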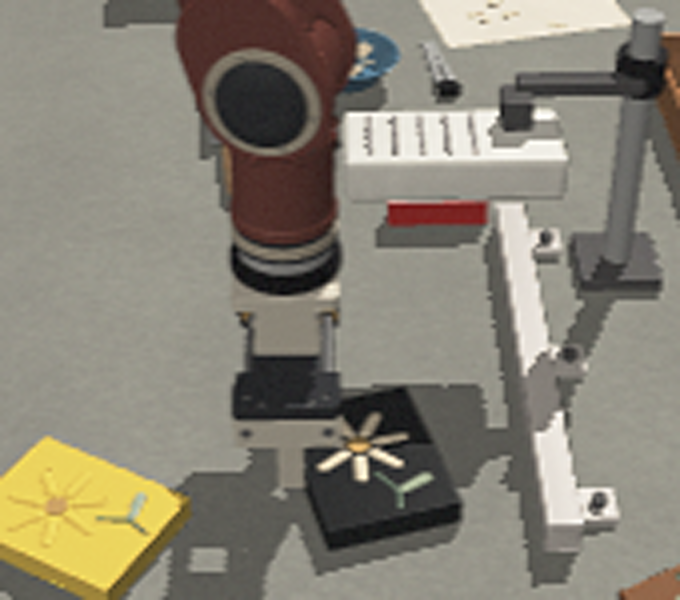

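The push works: the panel is turning square and the drag is about 3.6 N. I'll continue toward the fence.

```bash
python3 -m handwheel '[{"tx":-0.01,"ty":0,"tz":0,"wx":0,"wy":0,"wz":0,"gripper":0.25},{"tx":-0.01,"ty":0,"tz":0,"wx":0,"wy":0,"wz":0,"gripper":0.25},{"tx":-0.01,"ty":0,"tz":0,"wx":0,"wy":0,"wz":0,"gripper":0.25},{"tx":-0.01,"ty":0,"tz":0,"wx":0,"wy":0,"wz":0,"gripper":0.25},{"tx":-0.01,"ty":0,"tz":0,"wx":0,"wy":0,"wz":0,"gripper":0.25},{"tx":-0.006,"ty":0,"tz":0,"wx":0,"wy":0,"wz":0,"gripper":0.25}]'; python3 st.py; python3 - <<'E'
from h import *
s=manip.get_image("side");crop("",s,170,110,170,150,4,"pics/s3.png")
s=manip.get_image("top");crop("",s,200,120,160,120,5,"pics/t3.png")
E
```

```text
time: 5.85
position: [0.5271, -0.1248, 0.0084]
tool_rot: [0.014, 1.0, 0.001, -0.004]
wrist_force: [-10.4, 1.0, 7.8]
grip_width: 0.0699
t 5.85 jig pos mm [ -69.4 -229.6    8.4] grip 0.0699 F jig [-10.45   0.68   7.84]
tool axes in jig (cols) [[-1.0, 0.001, -0.007], [0.001, 1.0, 0.001], [0.007, 0.001, -1.0]] j [ 0.17  0.75  0.04  1.92 -0.06  0.48  1.79]
```

View pics/s3.png

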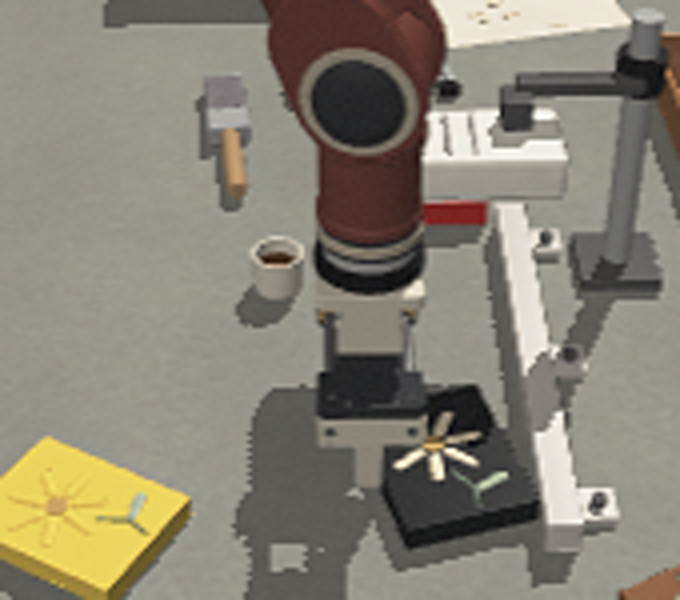

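View pics/t3.png

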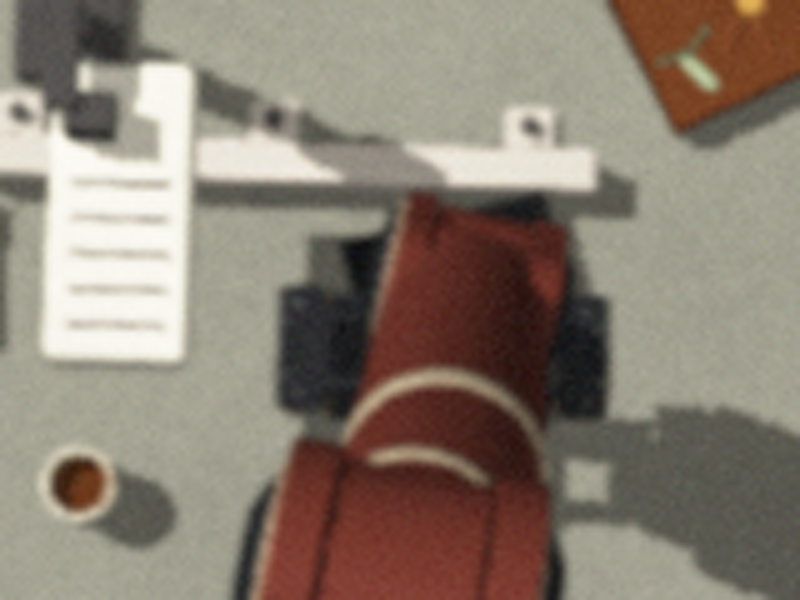

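The rear corner has reached the fence, with the panel still 6–7° off. I'll keep pushing gently so it turns onto the fence.

```bash
python3 -m handwheel '[{"tx":-0.003,"ty":0,"tz":0,"wx":0,"wy":0,"wz":0,"gripper":0.25},{"tx":-0.003,"ty":0,"tz":0,"wx":0,"wy":0,"wz":0,"gripper":0.25}]'; python3 st.py;python3 -m handwheel '[{"tx":-0.003,"ty":0,"tz":0,"wx":0,"wy":0,"wz":0,"gripper":0.25}]'; python3 st.py
```

```text
time: 6.15
position: [0.5272, -0.1248, 0.0081]
tool_rot: [0.015, 1.0, 0.001, -0.009]
wrist_force: [-17.1, 1.0, 13.5]
grip_width: 0.0695
t 6.15 jig pos mm [ -69.2 -229.7    8.1] grip 0.0695 F jig [-17.13   0.52  13.46]
tool axes in jig (cols) [[-1.0, 0.002, -0.018], [0.002, 1.0, 0.002], [0.018, 0.002, -1.0]] j [ 0.17  0.75  0.04  1.91 -0.06  0.49  1.79]
time: 6.25
position: [0.5274, -0.1248, 0.0079]
tool_rot: [0.016, 1.0, 0.002, -0.012]
wrist_force: [-20.2, 1.6, 17.0]
grip_width: 0.0699
t 6.25 jig pos mm [ -69.1 -229.6    7.9] grip 0.0699 F jig [-20.27   1.    17.  ]
tool axes in jig (cols) [[-1.0, 0.003, -0.024], [0.003, 1.0, 0.003], [0.024, 0.003, -1.0]] j [ 0.17  0.76  0.04  1.91 -0.06  0.5   1.78]
```

The tool has stopped moving and the force is climbing to 20 N, with a large vertical part. I'll back off and look.

```bash
python3 -m handwheel '[{"tx":0.012,"ty":0,"tz":0,"wx":0,"wy":0,"wz":0,"gripper":0.25},{"tx":0.03,"ty":0,"tz":0,"wx":0,"wy":0,"wz":0,"gripper":0.25},{"tx":0.03,"ty":0,"tz":0,"wx":0,"wy":0,"wz":0,"gripper":0.25}]'; python3 st.py; python3 - <<'E'
from h import *
s=manip.get_image("side");crop("",s,170,110,170,150,4,"pics/s4.png")
s=manip.get_image("top");crop("",s,200,120,160,120,5,"pics/t4.png")
E
```

```text
time: 6.55
position: [0.4686, -0.1236, 0.0091]
tool_rot: [0.013, 1.0, -0.001, 0.003]
wrist_force: [0.0, -0.5, 0.0]
grip_width: 0.0697
t 6.55 jig pos mm [-127.8 -230.1    9.1] grip 0.0697 F jig [ 0.02 -0.48  0.05]
tool axes in jig (cols) [[-1.0, -0.001, 0.006], [-0.001, 1.0, -0.001], [-0.006, -0.001, -1.0]] j [ 0.19  0.7   0.03  2.09 -0.05  0.35  1.81]
```

View pics/s4.png

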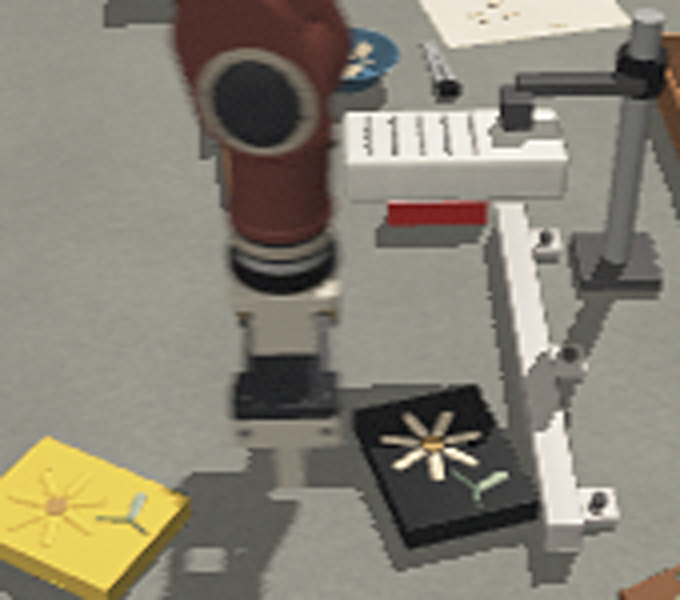

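View pics/t4.png

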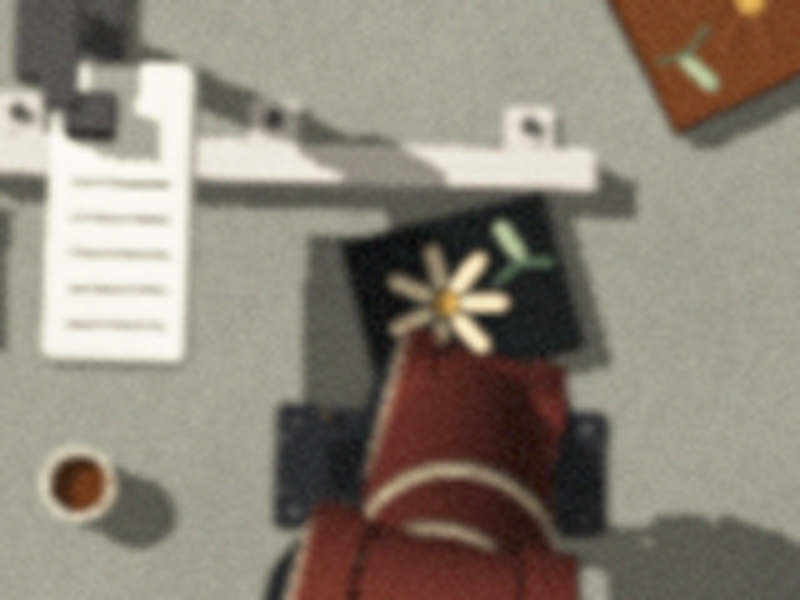

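The side view shows why: the panel is still turned about 14°. Its front corner sits at about y = -199 mm, so the front finger passed beyond the panel's front end and only the rear finger pushed. I'll confirm this with the front corner at top crop (345,240) and narrow the jaws.

```bash
python3 - <<'E'
from h import *
J=np.load("jig.npz")
for nm,p in(("front+x",(345,240)),("rear+x",(545,195)),("rear-x",(585,350))):
  q=ray("top",(200+(p[0]+.5)/5-.5,120+(p[1]+.5)/5-.5),.02)[:2]-J["O"];print(nm,(q@J["ex"]).round(4),(q@J["ey"]).round(4))
E
```

```text
front+x 0.0156 -0.1752
rear+x 0.0477 -0.2983
rear-x -0.0487 -0.3243
```

Confirmed: front -x corner at y ≈ -201 mm. I'll narrow the jaws to 40 mm, shift 15 mm in -y and push again.

```bash
python3 -m handwheel '[{"tx":0,"ty":-0.015,"tz":0,"wx":0,"wy":0,"wz":0,"gripper":0.57},{"tx":-0.01,"ty":0,"tz":0,"wx":0,"wy":0,"wz":0,"gripper":0.57},{"tx":-0.01,"ty":0,"tz":0,"wx":0,"wy":0,"wz":0,"gripper":0.57},{"tx":-0.01,"ty":0,"tz":0,"wx":0,"wy":0,"wz":0,"gripper":0.57},{"tx":-0.01,"ty":0,"tz":0,"wx":0,"wy":0,"wz":0,"gripper":0.57},{"tx":-0.01,"ty":0,"tz":0,"wx":0,"wy":0,"wz":0,"gripper":0.57},{"tx":-0.006,"ty":0,"tz":0,"wx":0,"wy":0,"wz":0,"gripper":0.57},{"tx":-0.006,"ty":0,"tz":0,"wx":0,"wy":0,"wz":0,"gripper":0.57}]'; python3 st.py;python3 -m handwheel '[{"tx":-0.004,"ty":0,"tz":0,"wx":0,"wy":0,"wz":0,"gripper":0.57}]'; python3 st.py
```

```text
time: 7.45
position: [0.5271, -0.1391, 0.0081]
tool_rot: [0.013, 1.0, 0.001, -0.001]
wrist_force: [-2.9, 1.0, -0.6]
grip_width: 0.04
t 7.45 jig pos mm [ -68.9 -244.     8.1] grip 0.04 F jig [-2.96  0.88 -0.63]
tool axes in jig (cols) [[-1.0, -0.001, -0.003], [-0.001, 1.0, 0.001], [0.003, 0.001, -1.0]] j [ 0.2   0.75  0.03  1.92 -0.05  0.48  1.81]
time: 7.55
position: [0.532, -0.1398, 0.0084]
tool_rot: [0.014, 1.0, 0.0, -0.0]
wrist_force: [-2.4, 0.2, 0.2]
grip_width: 0.04
t 7.55 jig pos mm [ -64.  -244.6    8.4] grip 0.04 F jig [-2.43  0.12  0.22]
tool axes in jig (cols) [[-1.0, -0.001, -0.001], [-0.001, 1.0, 0.0], [0.001, 0.0, -1.0]] j [ 0.2   0.75  0.03  1.9  -0.05  0.48  1.81]
```

```bash
python3 -m handwheel '[{"tx":-0.003,"ty":0,"tz":0,"wx":0,"wy":0,"wz":0,"gripper":0.57},{"tx":-0.003,"ty":0,"tz":0,"wx":0,"wy":0,"wz":0,"gripper":0.57}]'; python3 st.py;python3 -m handwheel '[{"tx":-0.002,"ty":0,"tz":0,"wx":0,"wy":0,"wz":0,"gripper":0.57}]'; python3 st.py; python3 - <<'E'
from h import *
s=manip.get_image("side");crop("",s,170,110,170,150,4,"pics/s5.png")
E
```

```text
time: 7.75
position: [0.5378, -0.1403, 0.0086]
tool_rot: [0.014, 1.0, 0.0, -0.0]
wrist_force: [-2.1, 0.6, -1.1]
grip_width: 0.0396
t 7.75 jig pos mm [ -58.2 -244.8    8.6] grip 0.0396 F jig [-2.12  0.53 -1.07]
tool axes in jig (cols) [[-1.0, -0.0, -0.001], [-0.0, 1.0, 0.0], [0.001, 0.0, -1.0]] j [ 0.19  0.76  0.03  1.89 -0.05  0.5   1.81]
time: 7.85
position: [0.5385, -0.1403, 0.0086]
tool_rot: [0.014, 1.0, 0.0, -0.002]
wrist_force: [-6.9, 1.1, 4.7]
grip_width: 0.0398
t 7.85 jig pos mm [ -57.5 -244.9    8.6] grip 0.0398 F jig [-6.93  0.88  4.7 ]
tool axes in jig (cols) [[-1.0, -0.0, -0.003], [-0.0, 1.0, 0.0], [0.003, 0.0, -1.0]] j [ 0.19  0.76  0.04  1.88 -0.05  0.5   1.81]
```

View pics/s5.png

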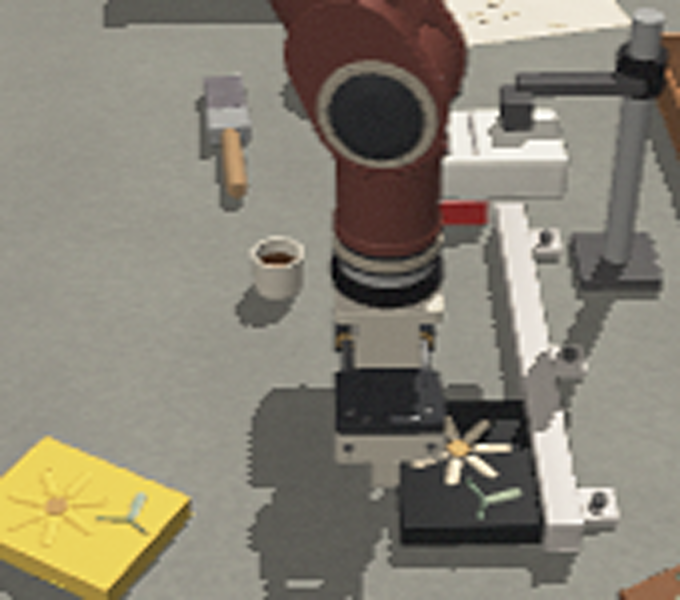

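The panel is flush on the fence: contact force 7 N at TCP x = -57.5 mm, as predicted. Next: retreat, rise, move behind the panel, turn 90° and lean.

```bash
python3 -m handwheel '[{"tx":0.02,"ty":0,"tz":0,"wx":0,"wy":0,"wz":0,"gripper":0.57},{"tx":0.01,"ty":0,"tz":-0.03,"wx":0,"wy":0,"wz":0,"gripper":0.46},{"tx":0,"ty":0,"tz":-0.045,"wx":0,"wy":0,"wz":0,"gripper":0.46},{"tx":0,"ty":0,"tz":-0.045,"wx":0,"wy":0,"wz":0,"gripper":0.46},{"tx":0,"ty":-0.04,"tz":0,"wx":0,"wy":0,"wz":0,"gripper":0.46},{"tx":-0.02,"ty":-0.04,"tz":0,"wx":0,"wy":0,"wz":0,"gripper":0.46},{"tx":-0.03,"ty":-0.03,"tz":0,"wx":0,"wy":0,"wz":0,"gripper":0.46},{"tx":-0.03,"ty":-0.02,"tz":0,"wx":0,"wy":0,"wz":0,"gripper":0.46}]'
python3 -m handwheel '[{"tx":0,"ty":0,"tz":0,"wx":0,"wy":0,"wz":8.5,"gripper":0.46},{"tx":0,"ty":0,"tz":0,"wx":0,"wy":0,"wz":8.5,"gripper":0.46},{"tx":0,"ty":0,"tz":0,"wx":0,"wy":0,"wz":8.5,"gripper":0.46},{"tx":0,"ty":0,"tz":0,"wx":0,"wy":0,"wz":8.5,"gripper":0.46},{"tx":0,"ty":0,"tz":0,"wx":0,"wy":0,"wz":8.5,"gripper":0.46},{"tx":0,"ty":0,"tz":0,"wx":0,"wy":0,"wz":8.5,"gripper":0.46},{"tx":0,"ty":0,"tz":0,"wx":0,"wy":0,"wz":8.5,"gripper":0.46},{"tx":0,"ty":0,"tz":0,"wx":0,"wy":0,"wz":8.5,"gripper":0.46},{"tx":0,"ty":0,"tz":0,"wx":0,"wy":0,"wz":8.5,"gripper":0.46},{"tx":0,"ty":0,"tz":0,"wx":0,"wy":0,"wz":8.5,"gripper":0.46}]'; python3 st.py
python3 - <<'E'
from h import *
s=manip.get_image("side");crop("",s,170,110,170,150,4,"pics/s6.png");np.save("s6.npy",s)
s=manip.get_image("top");crop("",s,200,120,160,120,5,"pics/t6.png")
E
```

```text
time: 8.7
position: [0.5878, -0.2772, 0.1303]
tool_rot: [0.016, 1.0, -0.003, 0.003]
wrist_force: [0.1, -0.5, -0.8]
grip_width: 0.0504
time: 9.7
position: [0.5879, -0.273, 0.1296]
tool_rot: [0.688, 0.726, 0.0, 0.003]
wrist_force: [-0.1, 0.3, -0.6]
grip_width: 0.0498
t 9.7 jig pos mm [  -4.4 -376.2  129.6] grip 0.0498 F jig [-0.08  0.34 -0.56]
tool axes in jig (cols) [[-0.081, 0.997, 0.004], [0.997, 0.081, -0.003], [-0.003, 0.004, -1.0]] j [ 0.14  0.74  0.46  1.55 -0.38  0.94  0.78]
```

View pics/s6.png

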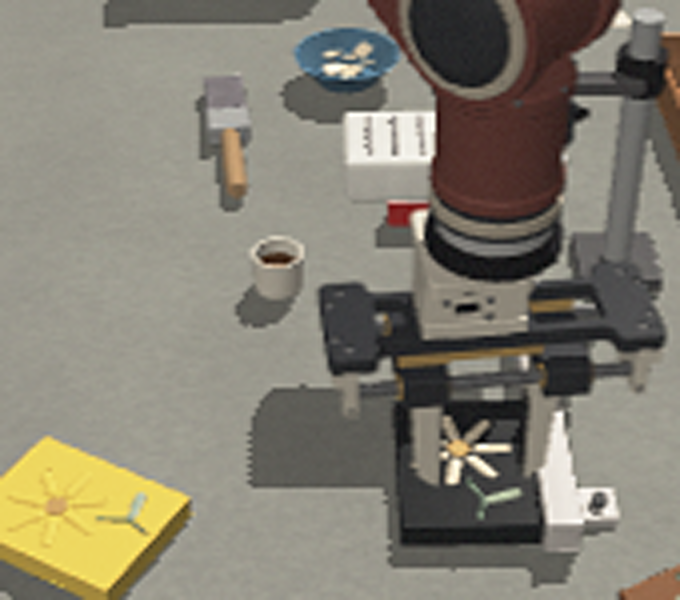

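View pics/t6.png

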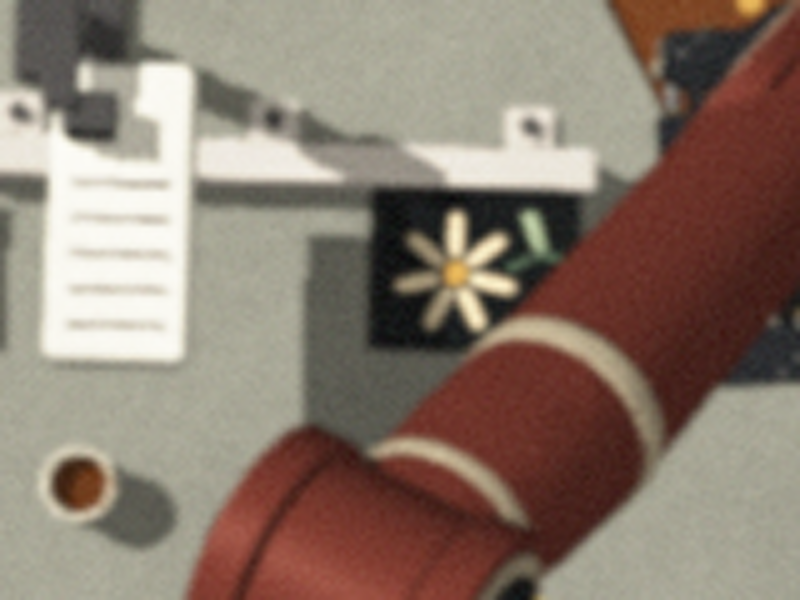

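The panel lies square along the fence (top crop front edge x≈371, rear ≈580). I'll finish the turn and lean back about 35°.

```bash
python3 -m handwheel '[{"tx":0,"ty":0,"tz":0,"wx":0,"wy":0,"wz":4.7,"gripper":0.46},{"tx":0,"ty":0,"tz":0,"wx":0,"wy":7,"wz":0,"gripper":0.46},{"tx":0,"ty":0,"tz":0,"wx":0,"wy":7,"wz":0,"gripper":0.46},{"tx":0,"ty":0,"tz":0,"wx":0,"wy":7,"wz":0,"gripper":0.46},{"tx":0,"ty":0,"tz":0,"wx":0,"wy":7,"wz":0,"gripper":0.46},{"tx":0,"ty":0,"tz":0,"wx":0,"wy":7,"wz":0,"gripper":0.46},{"tx":0,"ty":0,"tz":0,"wx":0,"wy":0,"wz":0,"gripper":0.46}]'; python3 st.py
python3 - <<'E'
from h import *
J=np.load("jig.npz")
s=manip.get_image("side");crop("",s,170,110,170,180,3,"pics/s7.png")
for nm,p in(("front-x",(371,347)),("rear+x",(580,190)),("front+x",(373,190))):
  q=ray("top",(200+(p[0]+.5)/5-.5,120+(p[1]+.5)/5-.5),.02)[:2]-J["O"];print(nm,(q@J["ex"]).round(4),(q@J["ey"]).round(4))
E
```

```text
time: 10.5
position: [0.5835, -0.2777, 0.1253]
tool_rot: [0.685, 0.665, 0.214, -0.21]
wrist_force: [-0.8, -0.2, -1.3]
grip_width: 0.0504
t 10.5 jig pos mm [  -8.6 -381.   125.3] grip 0.0504 F jig [-0.8  -0.26 -1.3 ]
tool axes in jig (cols) [[0.002, 1.0, -0.002], [0.821, -0.001, 0.571], [0.571, -0.003, -0.821]] j [ 0.53  0.91  0.23  1.27 -0.64  1.45  0.92]
front-x -0.0507 -0.1928
rear+x 0.0515 -0.32
front+x 0.0476 -0.1917
```

View pics/s7.png

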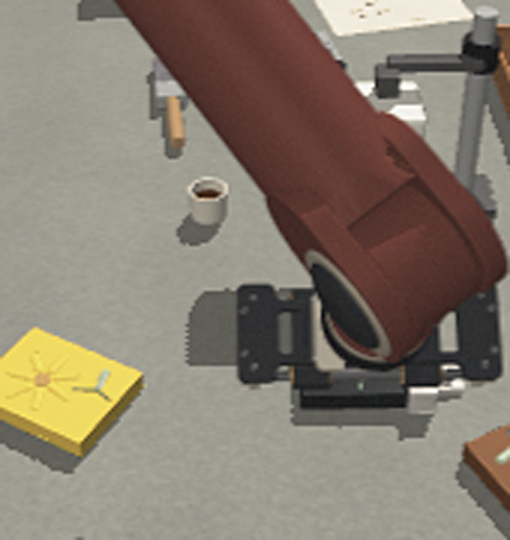

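```bash
python3 -m handwheel '[{"tx":-0.007,"ty":0.002,"tz":0.025,"wx":0,"wy":0,"wz":0,"gripper":0.46},{"tx":-0.007,"ty":0.002,"tz":0.025,"wx":0,"wy":0,"wz":0,"gripper":0.46},{"tx":-0.007,"ty":0.002,"tz":0.025,"wx":0,"wy":0,"wz":0,"gripper":0.46},{"tx":-0.007,"ty":0,"tz":0.025,"wx":0,"wy":0,"wz":0,"gripper":0.46},{"tx":0,"ty":0,"tz":0,"wx":0,"wy":0,"wz":0,"gripper":0.46}]'; python3 st.py
```

```text
time: 11.05
position: [0.5928, -0.2325, 0.029]
tool_rot: [0.68, 0.668, 0.214, -0.213]
wrist_force: [-0.8, 0.5, 0.1]
grip_width: 0.0501
t 11.05 jig pos mm [  -0.6 -335.5   29. ] grip 0.0501 F jig [-0.81  0.52  0.06]
tool axes in jig (cols) [[-0.008, 1.0, -0.009], [0.818, 0.012, 0.576], [0.576, -0.003, -0.818]] j [ 0.48  1.    0.2   1.38 -0.69  1.26  0.99]
```

```bash
python3 -m handwheel '[{"tx":-0.008,"ty":-0.002,"tz":0.007,"wx":-0.4,"wy":0,"wz":0.6,"gripper":0.46},{"tx":-0.007,"ty":0,"tz":0.006,"wx":0,"wy":0,"wz":0,"gripper":0.46},{"tx":0,"ty":0,"tz":0,"wx":0,"wy":0,"wz":0,"gripper":0.46}]'; python3 st.py
python3 - <<'E'
from h import *
s=manip.get_image("side");crop("",s,200,140,140,140,4,"pics/s8.png")
s=manip.get_image("top");crop("",s,200,110,180,140,4,"pics/t8.png")
E
```

```text
time: 11.35
position: [0.5903, -0.2436, 0.011]
tool_rot: [0.687, 0.662, 0.215, -0.209]
wrist_force: [0.1, -1.0, -0.0]
grip_width: 0.0499
t 11.35 jig pos mm [  -2.9 -346.7   11. ] grip 0.0499 F jig [ 0.09 -0.95 -0.  ]
tool axes in jig (cols) [[0.007, 1.0, 0.004], [0.82, -0.008, 0.572], [0.572, -0.001, -0.82]] j [ 0.5   1.03  0.2   1.38 -0.71  1.24  1.01]
```

View pics/s8.png

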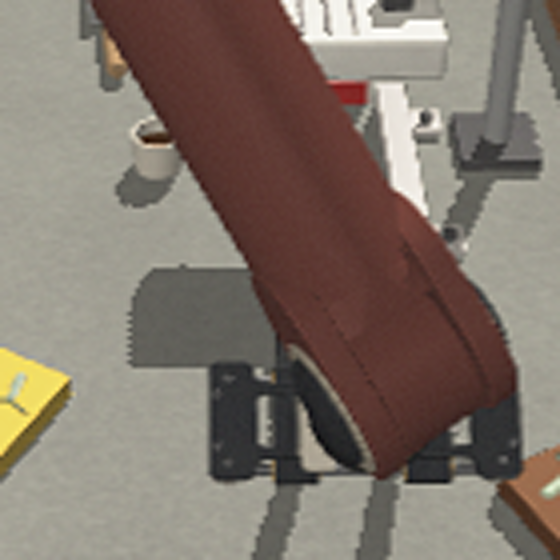

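View pics/t8.png

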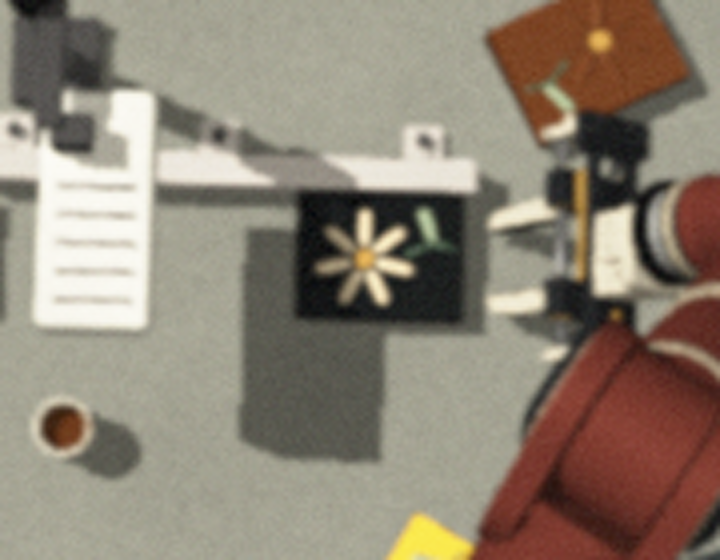

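The top view is clear: the panel is square on the fence (crop rear edge x≈463), with both fingers behind it at x≈490, a 20 mm gap as computed. Now the rear push.

```bash
python3 -m handwheel '[{"tx":0.0074,"ty":0,"tz":0.0075,"wx":0,"wy":0,"wz":0,"gripper":0.46},{"tx":0.0082,"ty":0,"tz":0.0057,"wx":0,"wy":0,"wz":0,"gripper":0.46},{"tx":0.0123,"ty":0,"tz":0.0086,"wx":0,"wy":0,"wz":0,"gripper":0.46},{"tx":0.0123,"ty":0,"tz":0.0086,"wx":0,"wy":0,"wz":0,"gripper":0.46},{"tx":0.0123,"ty":0,"tz":0.0086,"wx":0,"wy":0,"wz":0,"gripper":0.46},{"tx":0.0123,"ty":0,"tz":0.0086,"wx":0,"wy":0,"wz":0,"gripper":0.46},{"tx":0.0123,"ty":0,"tz":0.0086,"wx":0,"wy":0,"wz":0,"gripper":0.46}]'; python3 st.py
python3 - <<'E'
from h import *
s=manip.get_image("side");crop("",s,160,100,180,150,4,"pics/s9.png")
s=manip.get_image("top");crop("",s,180,110,180,140,4,"pics/t9.png")
E
```

```text
time: 12.15
position: [0.5938, -0.1455, 0.0096]
tool_rot: [0.686, 0.663, 0.216, -0.209]
wrist_force: [-1.7, -3.3, 1.4]
grip_width: 0.0506
t 12.15 jig pos mm [  -2.  -248.6    9.6] grip 0.0506 F jig [-1.58 -3.3   1.43]
tool axes in jig (cols) [[0.006, 1.0, 0.003], [0.819, -0.006, 0.573], [0.573, -0.001, -0.819]] j [ 0.39  0.97  0.16  1.55 -0.77  1.1   0.99]
```

View pics/s9.png

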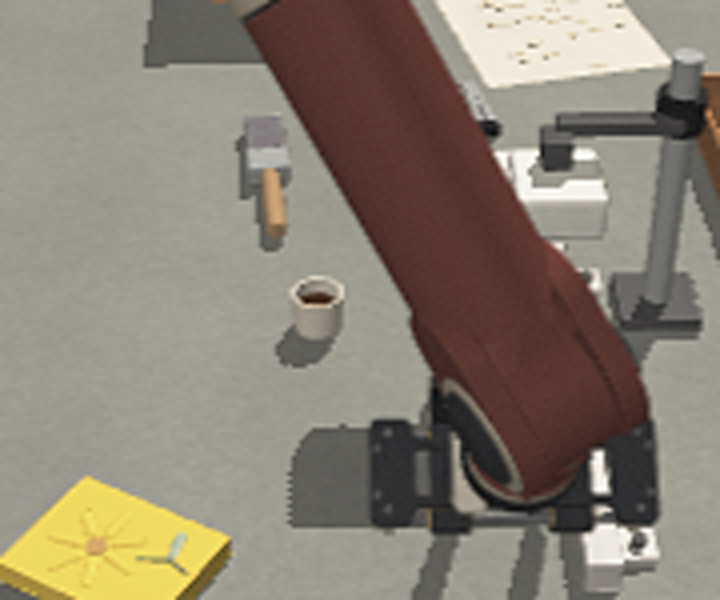

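View pics/t9.png

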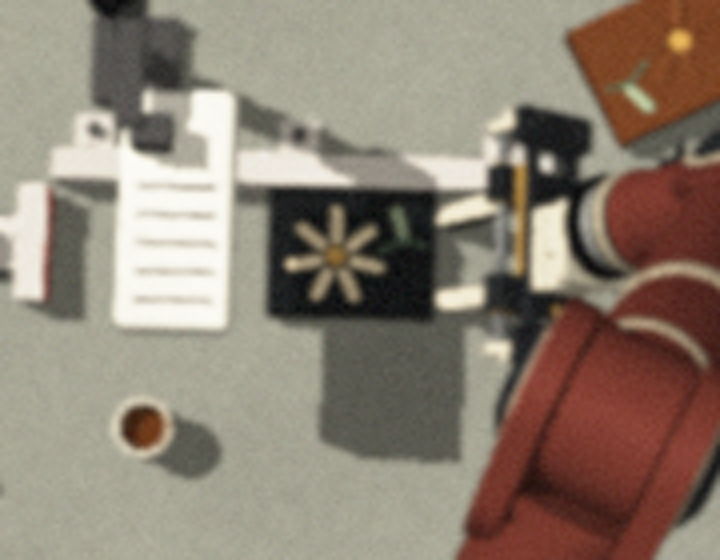

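Both fingers bear on the panel's rear end, it stays flush, and drag is about 3.3 N. I'll continue.

```bash
python3 -m handwheel '[{"tx":0.0123,"ty":0,"tz":0.0086,"wx":0,"wy":0,"wz":0,"gripper":0.46},{"tx":0.0123,"ty":0,"tz":0.0086,"wx":0,"wy":0,"wz":0,"gripper":0.46},{"tx":0.0123,"ty":0,"tz":0.0086,"wx":0,"wy":0,"wz":0,"gripper":0.46},{"tx":0.0123,"ty":0,"tz":0.0086,"wx":0,"wy":0,"wz":0,"gripper":0.46},{"tx":0.0123,"ty":0,"tz":0.0086,"wx":0,"wy":0,"wz":0,"gripper":0.46},{"tx":0.0123,"ty":0,"tz":0.0086,"wx":0,"wy":0,"wz":0,"gripper":0.46},{"tx":0.0123,"ty":0,"tz":0.0086,"wx":0,"wy":0,"wz":0,"gripper":0.46},{"tx":0.0123,"ty":0,"tz":0.0086,"wx":0,"wy":0,"wz":0,"gripper":0.46}]'; python3 st.py
python3 - <<'E'
from h import *
s=manip.get_image("side");crop("",s,160,100,180,150,4,"pics/s10.png")
s=manip.get_image("top");crop("",s,160,110,180,140,4,"pics/t10.png")
E
```

```text
time: 13.05
position: [0.5982, -0.0256, 0.0096]
tool_rot: [0.686, 0.663, 0.216, -0.209]
wrist_force: [-0.4, -3.6, 0.5]
grip_width: 0.0502
t 13.05 jig pos mm [  -1.  -128.5    9.6] grip 0.0502 F jig [-0.26 -3.58  0.5 ]
tool axes in jig (cols) [[0.006, 1.0, 0.003], [0.819, -0.007, 0.573], [0.574, -0.001, -0.819]] j [ 0.24  0.92  0.11  1.69 -0.87  0.95  0.95]
```

View pics/s10.png

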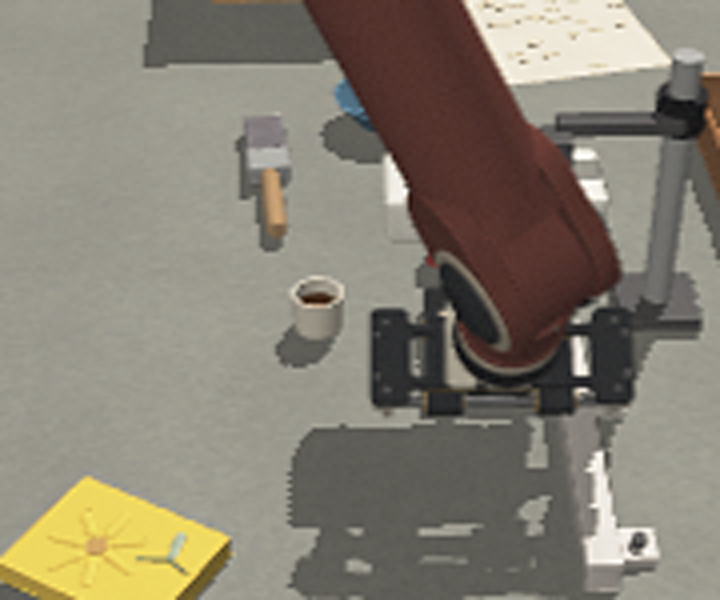

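View pics/t10.png

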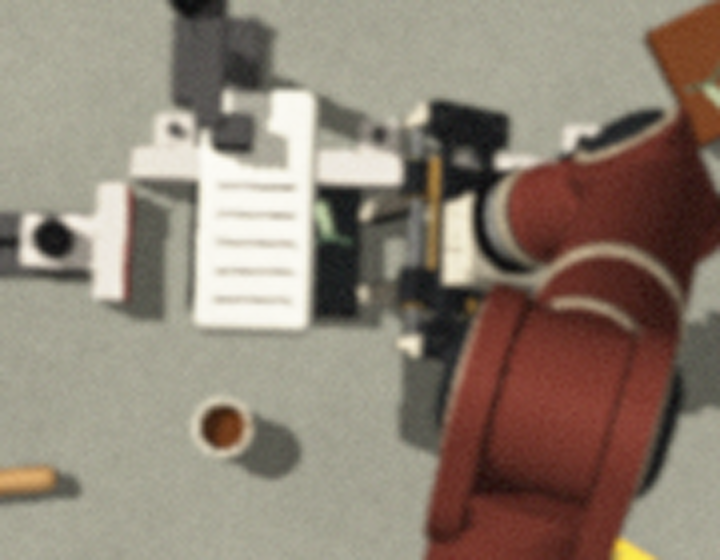

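The panel is going under the lamp, and the gripper front (crop x≈400) is well clear of the lamp edge (x≈315). I'll slow down for the last part.

```bash
python3 -m handwheel '[{"tx":0.0082,"ty":0,"tz":0.0057,"wx":0,"wy":0,"wz":0,"gripper":0.46},{"tx":0.0082,"ty":0,"tz":0.0057,"wx":0,"wy":0,"wz":0,"gripper":0.46},{"tx":0.0082,"ty":0,"tz":0.0057,"wx":0,"wy":0,"wz":0,"gripper":0.46},{"tx":0.0082,"ty":0,"tz":0.0057,"wx":0,"wy":0,"wz":0,"gripper":0.46},{"tx":0.0025,"ty":0,"tz":0.0017,"wx":0,"wy":0,"wz":0,"gripper":0.46},{"tx":0,"ty":0,"tz":0,"wx":0,"wy":0,"wz":0,"gripper":0.46}]'; python3 st.py
python3 - <<'E'
from h import *
s=manip.get_image("side");crop("",s,160,100,180,150,4,"pics/s11.png")
s=manip.get_image("top");crop("",s,160,110,180,140,4,"pics/t11.png")
E
```

```text
time: 13.75
position: [0.5998, 0.0182, 0.0101]
tool_rot: [0.685, 0.663, 0.217, -0.21]
wrist_force: [1.1, -0.0, -0.5]
grip_width: 0.0501
t 13.75 jig pos mm [ -0.7 -84.7  10.1] grip 0.0501 F jig [ 1.1   0.02 -0.52]
tool axes in jig (cols) [[0.005, 1.0, 0.002], [0.818, -0.005, 0.576], [0.576, -0.001, -0.818]] j [ 0.19  0.91  0.08  1.72 -0.9   0.9   0.93]
```

View pics/s11.png

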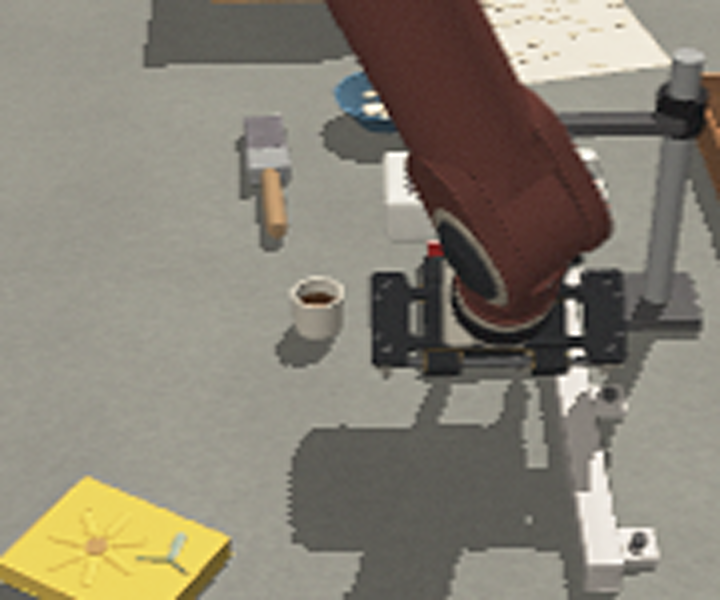

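View pics/t11.png

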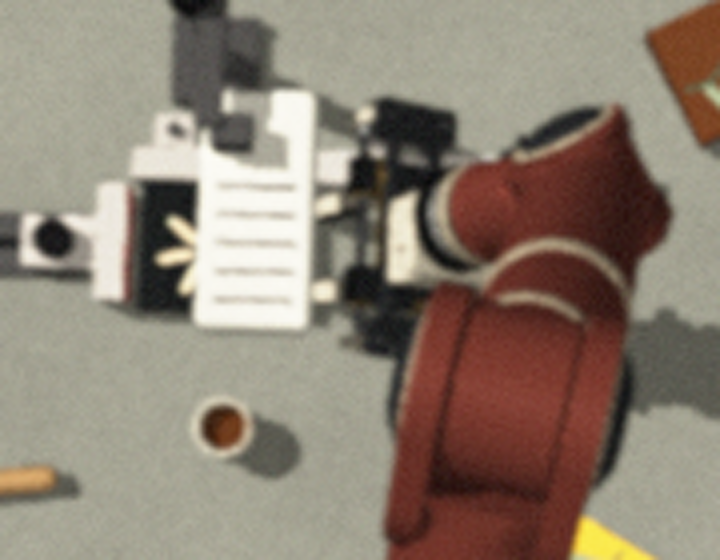

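```bash
python3 -m handwheel '[{"tx":0.002,"ty":0,"tz":0.0015,"wx":0,"wy":0,"wz":0,"gripper":0.46},{"tx":0.002,"ty":0,"tz":0.0015,"wx":0,"wy":0,"wz":0,"gripper":0.46}]'; python3 st.py | head -1;python3 -m handwheel '[{"tx":0.0012,"ty":0,"tz":0.0009,"wx":0,"wy":0,"wz":0,"gripper":0.46}]'; python3 st.py|head -1;python3 -m handwheel '[{"tx":0.0012,"ty":0,"tz":0.0009,"wx":0,"wy":0,"wz":0,"gripper":0.46}]'; python3 st.py|head -1
```

```text
time: 14.05
position: [0.6003, 0.0197, 0.0096]
tool_rot: [0.687, 0.662, 0.216, -0.208]
wrist_force: [-1.0, -3.1, 2.5]
grip_width: 0.0502
t 14.05 jig pos mm [ -0.2 -83.2   9.6] grip 0.0502 F jig [-0.94 -3.16  2.51]
time: 14.15
position: [0.6003, 0.0211, 0.0096]
tool_rot: [0.687, 0.662, 0.216, -0.208]
wrist_force: [-0.6, -4.0, 2.5]
grip_width: 0.0504
t 14.15 jig pos mm [ -0.2 -81.8   9.6] grip 0.0504 F jig [-0.48 -3.97  2.46]
time: 14.25
position: [0.6004, 0.0227, 0.0096]
tool_rot: [0.687, 0.662, 0.216, -0.208]
wrist_force: [-0.4, -4.2, 1.8]
grip_width: 0.0503
t 14.25 jig pos mm [ -0.1 -80.2   9.6] grip 0.0503 F jig [-0.32 -4.17  1.82]
```

```bash
python3 -m handwheel '[{"tx":0.0012,"ty":0,"tz":0.0009,"wx":0,"wy":0,"wz":0,"gripper":0.46},{"tx":0.0012,"ty":0,"tz":0.0009,"wx":0,"wy":0,"wz":0,"gripper":0.46}]'; python3 st.py | head -1;python3 -m handwheel '[{"tx":0.0012,"ty":0,"tz":0.0009,"wx":0,"wy":0,"wz":0,"gripper":0.46}]'; python3 st.py|head -1;python3 -m handwheel '[{"tx":0.0008,"ty":0,"tz":0.0006,"wx":0,"wy":0,"wz":0,"gripper":0.46}]'; python3 st.py|head -1
```

```text
time: 14.45
position: [0.6004, 0.0267, 0.0096]
tool_rot: [0.686, 0.662, 0.216, -0.209]
wrist_force: [-1.0, -3.1, 1.9]
grip_width: 0.0502
t 14.45 jig pos mm [ -0.2 -76.2   9.6] grip 0.0502 F jig [-0.88 -3.11  1.88]
time: 14.55
position: [0.6005, 0.0284, 0.0096]
tool_rot: [0.686, 0.662, 0.216, -0.209]
wrist_force: [-1.1, -3.8, 2.9]
grip_width: 0.0502
t 14.55 jig pos mm [ -0.2 -74.5   9.6] grip 0.0502 F jig [-1.03 -3.8   2.93]
time: 14.65
position: [0.6006, 0.0286, 0.0095]
tool_rot: [0.686, 0.663, 0.216, -0.208]
wrist_force: [-1.2, -6.6, 4.9]
grip_width: 0.0503
t 14.65 jig pos mm [ -0.2 -74.3   9.5] grip 0.0503 F jig [-1.06 -6.61  4.87]
```

Contact with the stop came at TCP y ≈ -74.4 mm, as computed. I'll lean in gently to about 10 N.

```bash
python3 -m handwheel '[{"tx":0.0008,"ty":0,"tz":0.0006,"wx":0,"wy":0,"wz":0,"gripper":0.46}]'; python3 st.py | head -1;python3 -m handwheel '[{"tx":0.0006,"ty":0,"tz":0.0004,"wx":0,"wy":0,"wz":0,"gripper":0.46}]'; python3 st.py|head -1
```

```text
time: 14.75
position: [0.6006, 0.0286, 0.0094]
tool_rot: [0.687, 0.662, 0.216, -0.208]
wrist_force: [-2.7, -6.8, 5.0]
grip_width: 0.0503
t 14.75 jig pos mm [ -0.1 -74.3   9.4] grip 0.0503 F jig [-2.49 -6.88  4.99]
time: 14.85
position: [0.6006, 0.0287, 0.0094]
tool_rot: [0.687, 0.662, 0.215, -0.207]
wrist_force: [-1.9, -8.8, 6.6]
grip_width: 0.0504
t 14.85 jig pos mm [ -0.1 -74.2   9.4] grip 0.0504 F jig [-1.64 -8.89  6.62]
```

```bash
python3 -m handwheel '[{"tx":0.0012,"ty":0,"tz":-0.0003,"wx":0,"wy":0,"wz":0,"gripper":0.46}]'; python3 st.py | head -1;python3 -m handwheel '[{"tx":0.0012,"ty":0,"tz":-0.0003,"wx":0,"wy":0,"wz":0,"gripper":0.46}]'; python3 st.py|head -1
```

```text
time: 14.95
position: [0.6007, 0.0287, 0.0097]
tool_rot: [0.687, 0.662, 0.215, -0.207]
wrist_force: [-0.9, -6.6, 1.3]
grip_width: 0.0498
t 14.95 jig pos mm [ -0.  -74.2   9.7] grip 0.0498 F jig [-0.69 -6.66  1.29]
time: 15.05
position: [0.601, 0.0287, 0.0099]
tool_rot: [0.688, 0.662, 0.214, -0.206]
wrist_force: [0.2, -8.9, -2.3]
grip_width: 0.0504
t 15.05 jig pos mm [  0.2 -74.1   9.9] grip 0.0504 F jig [ 0.42 -8.88 -2.31]
```

```bash
python3 -m handwheel '[{"tx":0.0002,"ty":0,"tz":0.0009,"wx":0,"wy":0,"wz":0,"gripper":0.46},{"tx":0,"ty":0,"tz":0,"wx":0,"wy":0,"wz":0,"gripper":0.46}]'; python3 st.py | head -1;python3 -m handwheel '[{"tx":0.0006,"ty":0,"tz":0.0004,"wx":0,"wy":0,"wz":0,"gripper":0.46},{"tx":0,"ty":0,"tz":0,"wx":0,"wy":0,"wz":0,"gripper":0.46}]'; python3 st.py|head -1
```

```text
time: 15.25
position: [0.601, 0.0288, 0.0096]
tool_rot: [0.688, 0.662, 0.214, -0.205]
wrist_force: [-1.7, -8.6, 2.3]
grip_width: 0.0502
t 15.25 jig pos mm [  0.3 -74.1   9.6] grip 0.0502 F jig [-1.45 -8.62  2.32]
time: 15.45
position: [0.6011, 0.0289, 0.0096]
tool_rot: [0.688, 0.662, 0.214, -0.205]
wrist_force: [-1.2, -10.1, 3.5]
grip_width: 0.0499
t 15.45 jig pos mm [  0.3 -74.    9.6] grip 0.0499 F jig [ -0.92 -10.1    3.51]
```

```bash
python3 -m handwheel '[{"tx":0.0003,"ty":0,"tz":0.0002,"wx":0,"wy":0,"wz":0,"gripper":0.46},{"tx":0,"ty":0,"tz":0,"wx":0,"wy":0,"wz":0,"gripper":0.46},{"tx":0,"ty":0,"tz":0,"wx":0,"wy":0,"wz":0,"gripper":0.46},{"tx":0,"ty":0,"tz":0,"wx":0,"wy":0,"wz":0,"gripper":0.46},{"tx":0,"ty":0,"tz":0,"wx":0,"wy":0,"wz":0,"gripper":0.46},{"tx":0,"ty":0,"tz":0,"wx":0,"wy":0,"wz":0,"gripper":0.46}]'; python3 st.py
python3 - <<'E'
from h import *
s=manip.get_image("side");crop("",s,200,120,120,90,6,"pics/s12.png")
s=manip.get_image("top");np.save("top12.npy",s);crop("",s,160,120,100,75,8,"pics/t12.png")
E
```

```text
time: 16.05
position: [0.601, 0.0289, 0.0096]
tool_rot: [0.688, 0.662, 0.214, -0.205]
wrist_force: [-1.4, -10.4, 3.2]
grip_width: 0.0502
t 16.05 jig pos mm [  0.3 -74.    9.6] grip 0.0502 F jig [ -1.08 -10.42   3.23]
tool axes in jig (cols) [[0.008, 1.0, 0.007], [0.824, -0.011, 0.566], [0.566, 0.002, -0.824]] j [ 0.17  0.9   0.08  1.73 -0.92  0.88  0.92]
```

View pics/t12.png

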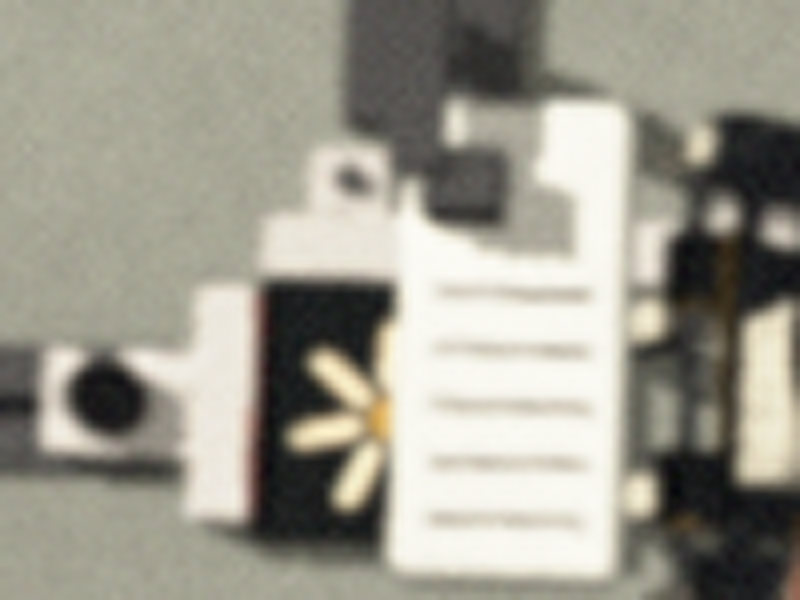

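The panel's front end is against the red face (crop x≈262) and its +x side touches the fence (y≈280). I held about 10 N for 0.6 s without the TCP moving. Now I'll back straight off.

```bash
python3 -m handwheel '[{"tx":-0.005,"ty":0,"tz":-0.0035,"wx":0,"wy":0,"wz":0,"gripper":0.46},{"tx":-0.005,"ty":0,"tz":-0.0035,"wx":0,"wy":0,"wz":0,"gripper":0.46},{"tx":-0.012,"ty":0,"tz":-0.0085,"wx":0,"wy":0,"wz":0,"gripper":0.46},{"tx":-0.0246,"ty":0,"tz":-0.0172,"wx":0,"wy":0,"wz":0,"gripper":0.46},{"tx":-0.0246,"ty":0,"tz":-0.0172,"wx":0,"wy":0,"wz":0,"gripper":0.46},{"tx":-0.0246,"ty":0,"tz":-0.0172,"wx":0,"wy":0,"wz":0,"gripper":0.46},{"tx":-0.0246,"ty":0,"tz":-0.0172,"wx":0,"wy":0,"wz":0,"gripper":0.46},{"tx":0,"ty":0,"tz":-0.03,"wx":0,"wy":0,"wz":0,"gripper":0.46},{"tx":0,"ty":0,"tz":-0.03,"wx":0,"wy":0,"wz":0,"gripper":0.46},{"tx":0,"ty":0,"tz":-0.03,"wx":0,"wy":0,"wz":0,"gripper":0.46}]'; python3 st.py
python3 - <<'E'
from h import *
J=np.load("jig.npz")
s=manip.get_image("side");np.save("side13.npy",s);crop("",s,200,110,130,100,6,"pics/s13.png")
t=manip.get_image("top");np.save("top13.npy",t);crop("",t,160,120,100,75,8,"pics/t13.png")
a=np.load("top0.npy")
for nm,i in(("before",a),("after",t)):
  g=i[160:180].mean(0).astype(int)  # rows across stop
  print(nm,[g[u,0] for u in range(166,202)],"\n G",[g[u,1] for u in range(186,198)])
g=cv2.cvtColor(a,7)[150:190,160:192].astype(np.float32);h=cv2.cvtColor(t,7)[150:190,160:192].astype(np.float32)
g2=cv2.cvtColor(a,7)[150:190,160:188].astype(np.float32);h2=cv2.cvtColor(t,7)[150:190,160:188].astype(np.float32)
print("stop shift px",cv2.phaseCorrelate(g2,h2,cv2.createHanningWindow((28,40),cv2.CV_32F)))
G=t.astype(int)
for u in(194,198,204): print(u,[int(G[v,u-1:u+2,0].mean()) for v in range(150,192)])
print([int(G[165:180,u,0].mean()) for u in range(180,212)])
E
```

```text
time: 17.15
position: [0.5932, -0.1642, 0.0849]
tool_rot: [0.686, 0.662, 0.216, -0.21]
wrist_force: [0.8, -0.5, -0.1]
grip_width: 0.0501
t 17.15 jig pos mm [  -2.2 -267.3   84.9] grip 0.0501 F jig [ 0.8  -0.47 -0.05]
tool axes in jig (cols) [[0.006, 1.0, 0.003], [0.818, -0.007, 0.575], [0.575, -0.002, -0.818]] j [ 0.4   0.88  0.19  1.5  -0.72  1.23  0.92]
before [np.int64(174), np.int64(174), np.int64(154), np.int64(127), np.int64(103), np.int64(87), np.int64(78), np.int64(75), np.int64(76), np.int64(83), np.int64(95), np.int64(111), np.int64(128), np.int64(140), np.int64(144), np.int64(152), np.int64(167), np.int64(192), np.int64(214), np.int64(223), np.int64(225), np.int64(225), np.int64(225), np.int64(222), np.int64(205), np.int64(161), np.int64(109), np.int64(83), np.int64(79), np.int64(80), np.int64(81), np.int64(81), np.int64(82), np.int64(85), np.int64(94), np.int64(114)] 
 G [np.int64(217), np.int64(217), np.int64(217), np.int64(212), np.int64(189), np.int64(134), np.int64(80), np.int64(69), np.int64(76), np.int64(80), np.int64(80), np.int64(81)]
after [np.int64(191), np.int6
[... 783 characters left out ...]
 220, 159, 80, 43, 38, 35, 35, 37, 38, 34, 33, 32, 30, 30, 30, 30, 30, 29, 28, 31, 39, 43, 42, 31, 25, 28, 25, 26, 24, 27, 26, 24, 28, 31, 55, 87, 117, 147, 165]
198 [235, 234, 236, 223, 163, 79, 33, 27, 26, 28, 29, 32, 34, 58, 95, 118, 98, 58, 33, 31, 27, 53, 129, 209, 232, 198, 108, 42, 27, 29, 30, 31, 29, 30, 30, 27, 32, 51, 82, 108, 135, 162]
204 [235, 235, 234, 224, 173, 94, 36, 29, 31, 27, 25, 31, 29, 30, 51, 95, 154, 209, 237, 234, 199, 173, 208, 220, 194, 154, 157, 188, 213, 228, 234, 221, 186, 119, 54, 29, 29, 45, 74, 96, 124, 156]
[157, 165, 187, 216, 234, 237, 238, 238, 238, 236, 219, 163, 84, 32, 24, 38, 58, 76, 92, 110, 129, 146, 165, 187, 197, 188, 183, 190, 209, 239, 248, 249]
```

View pics/t13.png

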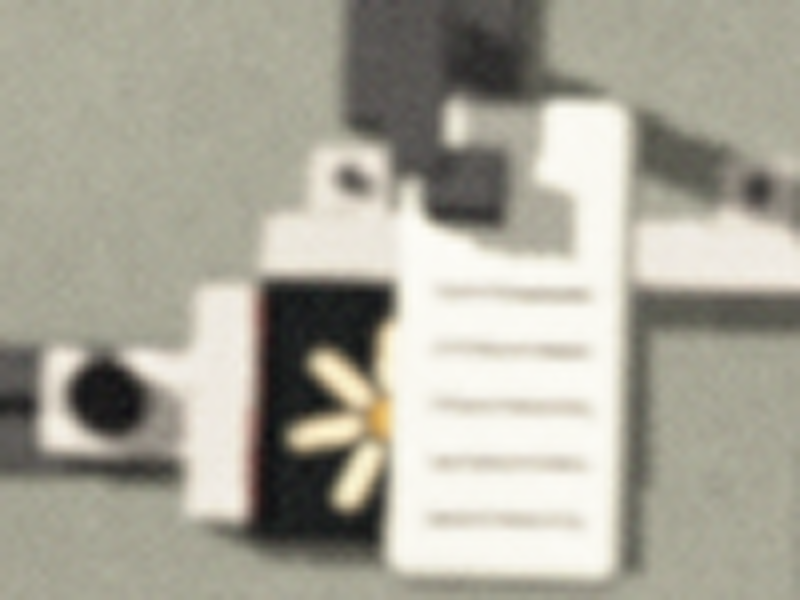

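View pics/s13.png

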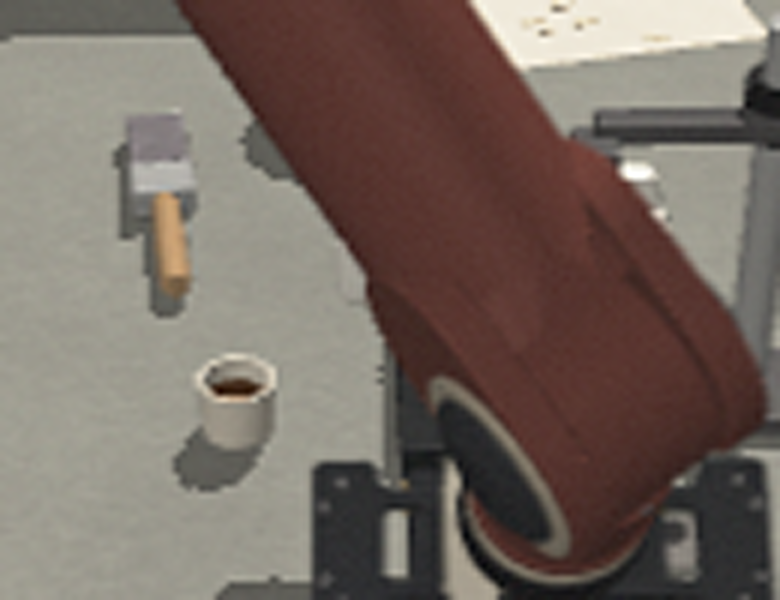

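The stop shift measures 0.08 px (about 0.2 mm). I'll move the arm clear to check from the side.

```bash
python3 -m handwheel '[{"tx":0,"ty":-0.03,"tz":-0.03,"wx":0,"wy":0,"wz":0,"gripper":0.46},{"tx":0,"ty":-0.04,"tz":-0.02,"wx":0,"wy":0,"wz":0,"gripper":0.46},{"tx":0,"ty":-0.045,"tz":0,"wx":0,"wy":-5,"wz":0,"gripper":0.46},{"tx":-0.03,"ty":-0.03,"tz":0,"wx":0,"wy":-5,"wz":0,"gripper":0.46},{"tx":-0.04,"ty":-0.01,"tz":0,"wx":0,"wy":-5,"wz":0,"gripper":0.46},{"tx":-0.04,"ty":0,"tz":0,"wx":0,"wy":-5,"wz":0,"gripper":0.46},{"tx":0,"ty":0,"tz":0,"wx":0,"wy":0,"wz":0,"gripper":0.46},{"tx":0,"ty":0,"tz":0,"wx":0,"wy":0,"wz":0,"gripper":0.46}]'; python3 st.py
python3 - <<'E'
from h import *
J=np.load("jig.npz");O,ex,ey=J["O"],J["ex"],J["ey"];sy=float(J["stopy"])
s=manip.get_image("side");np.save("side14.npy",s);crop("",s,200,110,130,100,6,"pics/s14.png");cv2.imwrite("pics/s14f.png",s[:,:,::-1])
t=manip.get_image("top");np.save("top14.npy",t)
for n in("top","side"):
  for c in((-.05,sy-.13,.02),(.05,sy-.13,.02),(-.05,sy,.02),(-.05,sy-.13,0),(.05,sy-.13,0)):
    q=O+c[0]*ex+c[1]*ey;uv=proj(n,[*q,c[2]]);print(n,np.round(c,3),uv.round(1),"crop",((uv-[200,110])*6+2.5).round() if n=="side" else "")
  print([(np.round(d["extent"]).tolist(),round(d["conf"],2)) for d in manip.boxes_of("panel_center",n)])
a=np.load("top0.npy")
for th in("pot","bowl","brush","tweezers","weight","knife"):
  print(th,[(np.round(d["position"],1).tolist(),round(d["conf"],2)) for d in manip.pinpoint(th,"top")])
E
```

```text
time: 18.05
position: [0.4342, -0.2849, 0.0791]
tool_rot: [0.713, 0.689, 0.095, -0.093]
wrist_force: [0.2, 0.1, 0.5]
grip_width: 0.05
t 18.05 jig pos mm [-157.7 -392.3   79.1] grip 0.05 F jig [0.2  0.06 0.55]
tool axes in jig (cols) [[0.006, 1.0, -0.0], [0.965, -0.006, 0.263], [0.263, -0.002, -0.965]] j [ 0.45  0.7   0.34  1.83 -0.54  0.9   1.1 ]
top [-0.05  -0.068  0.02 ] [233.  187.6] crop 
top [ 0.05  -0.068  0.02 ] [234.2 155.7] crop 
top [-0.05   0.062  0.02 ] [190.6 186.4] crop 
top [-0.05  -0.068  0.   ] [233.4 188.6] crop 
top [ 0.05  -0.068  0.   ] [234.5 157.1] crop 
[([415.0, 186.0, 450.0, 238.0], 0.94), ([325.0, 101.0, 373.0, 143.0], 0.63), ([281.0, 238.0, 309.0, 281.0], 0.62), ([189.0, 153.0, 212.0, 189.0], 0.55)]
side [-0.05  -0.068  0.02 ] [266. 185.] crop [399. 452.]
side [ 0.05  -0.068  0.02 ] [296.4 184.6] crop [581. 450.]
side [-0.05   0.062  0.02 ] [264.8 162.3] crop [391. 316.]
side [-0.05  -0.068  0.   ] [266.  189.7] crop [398. 481.]
side [ 0.05  -0.068  0.   ] [296.  189.3] crop [579. 478.]
[([213.0, 326.0, 290.0, 384.0], 0.94), ([160.0, 220.0, 211.0, 260.0], 0.85), ([265.0, 162.0, 295.0, 191.0], 0.73), ([324.0, 247.0, 385.0, 298.0], 0.72)]
pot [([140.3, 231.5], 0.7), ([214.1, 217.5], 0.55)]
bowl [([104.9, 195.1], 0.58)]
brush [([139.3, 232.5], 0.72)]
tweezers [([99.6, 163.4], 0.66)]
weight [([385.1, 167.0], 0.9)]
knife []
```

View pics/s14.png

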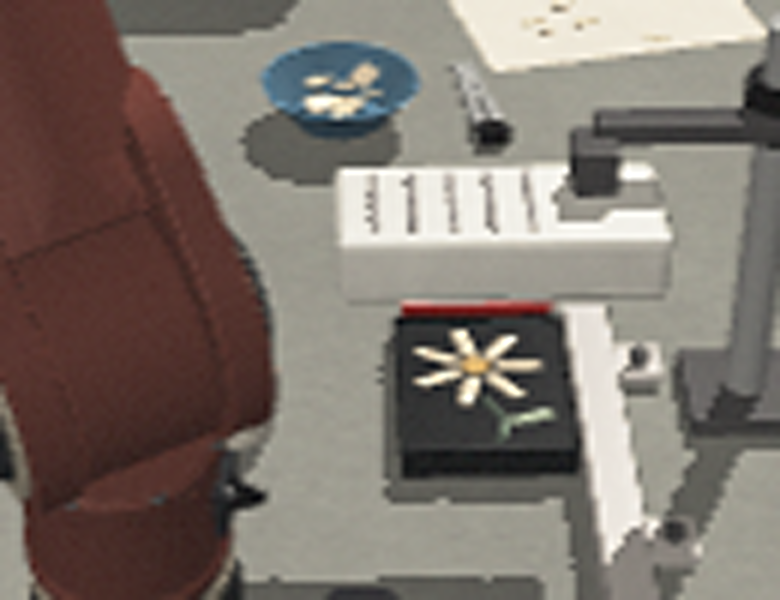

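View pics/s14f.png

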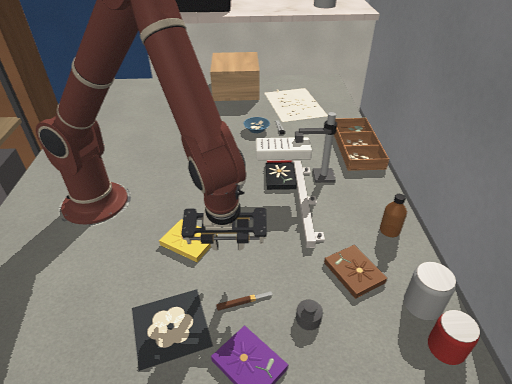

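The side view confirms it: predicted home corners (399,452) and (581,450) against seen (402,452) and (580,448). The panel is against the red face and flush on the fence, the lamp and the bystanders that can be seen are in place, and the gripper is clear. Handing in.

```bash
python3 -c "
from workcell import manip
print(manip.finish_job())"; python3 st.py|head -1
```

```text
the job is handed in; nothing more can be done
None
the job is handed in; nothing more can be done
```

The panel is in the corner of the jig, bedded against the stop, and I handed the job in at about 18 s with the arm clear. I have no verdict back, so this rests on my own checks.

**What I did:**
- I pushed the panel's side onto the fence with the fingers upright. The first push jammed at about 20 N because one finger passed beyond the panel's end. I backed off, narrowed the jaws and tried again, and the panel came flush.
- I then slid it under the lamp from its rear end with the gripper leaned back about 35°. I leaned on it with about 10 N for 0.6 s and backed straight off.

**Last checks:**
- **Panel:** in the side picture its visible corners were within about 1 px of the computed home position, flush with the fence and with no visible gap at the stop.
- **Stop:** it shifted about 0.08 px (0.2 mm) in the top picture.
- **Gripper:** 79 mm above the bench, with no force reading above the noise.

**Less certain:**
- **Press force:** I estimated the force on the stop, roughly 4 to 7 N, from the wrist reading less the bench drag. I did not measure it directly.
- **Under the lamp:** the panel's rear half is hidden from above, so its angle there comes from the side view alone, within about 0.01 rad.
- **Bystanders:** the network missed the knife in the last top picture, but it was in place in the side view. Its best guess for the pot was wrong, landing on the brush. The second guess was 1 px from where the pot started.

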